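# Put the puller and spanner back in the cutout tray

## Robot

A 7-joint arm with a two-finger parallel gripper is mounted at the origin on the work surface. World frame = base frame: x ahead of the robot, y to its left, z up, the work surface at z = 0. Lengths are in m, angles in rad, forces in N, time in s.
With the tool pointing down it reaches from about 0.425 to 0.95 m from the base axis. Payload 4.7 kg.
Tool frame: the origin (TCP) lies at the very end of the fingers, on their centre line; the grasp point (between the pads) lies 19 mm behind it; z points along the fingers, y is the direction in which the jaws open and shut (so a half turn about z gives the same grasp; the last joint's range is limited). The gripper opens to 87 mm and grips with 3 to 60 N. Pads are 19 mm wide; open, the fingers measure 117 mm over their backs; the gripper's body (75 mm by 190 mm) begins 51 mm behind the grasp point.
Start: joints at [1.104, 0.469, -0.049, 1.532, 0.024, 1.141, -0.082], TCP at [0.286, -0.611, 0.223] pointing down, gripper open.
Joint ranges: [-2.59, 2.59], [-0.33, 1.99], [-1.39, 1.29], [0.1, 2.45], [-1.04, 4.18], [0.21, 1.99], [-2.66, 2.66]. Speed limits (rad/s): [2.57, 2.57, 3.14, 3.14, 3.14, 3.14, 3.14].

## Interface

Orientations are given as a rotation vector (axis times angle).
In Python, from plant import r gives the robot as it stands.
- The arm moves only by the shell command python3 -m inch 'ROWS' [FORCE]. ROWS is JSON, a list of rows, each an object of numbers: "tx", "ty", "tz": the shift along the tool's x, y, z in m; "ax", "ay", "az": the turn, a rotation vector about the tool's x, y, z in degrees; "hand": the opening, from 0 (shut) to 1 (fully open). A call has 1 to 10 rows; each row is the pose to reach, as a shift and turn from the pose commanded when the call began, along the tool's axes at that moment; what a row does not reach only later rows make up. A row lasts 1/10 s, in which the tool goes at most 50 mm and 8.59 degrees, less where a joint would pass 70% of its speed; a pose out of reach is approached as far as the arm can. A call with a gripper value outside its range is refused whole. The fingers move at their own pace and stop on an object; FORCE is the grip in N (left out, the last holds). Time passes only in rows, so rows that repeat a pose let the fingers close. It gives the time, the measured TCP pose, the force and the opening at its end, in the units of the state.
- r.read_state(): the state, without advancing time (a new reading comes with each control period).
- r.capture(name): name is "side" or "top"; returns a dict with "pixels" (400x640x3 uint8, red, green, blue), "depth" (400x640 float32, m along the optical axis (not along the pixel's ray), 0 where there is no reading), "camera_matrix" (3x3 intrinsics, pixels), "origin" and "rotation" of the camera in the world. Camera axes: x right, y up, looking along -z (the intrinsics and any distortion apply to the point x, -y, -z); pixel columns grow to the right and rows downward; lengths in m; the calibration is good to about 2 mm. A picture is of the moment at which its call begins.
- r.sign_off(): hands the job in, once; it reports no verdict.
The state is a dict: "clock": time; "joint_pos": joint angles; "dq": joint speeds; "joint_efforts": joint torques, N m; "tool_pos": TCP position; "tool_rot": TCP orientation; "force": force on the tool from outside, world axes, zero at the start; "torque": the same for the moment, N m; "grip_width": finger opening in m.
Only numpy, scipy, OpenCV 4.12 (cv2) and the standard library are available. Lean on these libraries where they do the work, as an engineer would, in place of code of your own. Each camera call takes 0.05 s, during which the arm holds its last target.

## Task

First take the black bezel off the cutout tray and lay it flat in the middle of the blue saucer. Then put the puller and the spanner each into the recess of its own shape, turned the way the recess asks, and press each one down until it is fully home and level. Do not shove the saucer about, and leave the brass gauge, the tweezers and the second bezel where they are.

Things in the scene. Friction and masses are not known exactly. Their poses are not given: they have to be found in the camera images.
- tray_top (a point): Plywood cutout tray fixed to the desk, 190 (its x) by 196 mm (its y), 26 mm high. This point: centre of its top face; x runs along the recesses, z up. Two tool-shaped recesses, 3 mm clearance all round, lie side by side along x: the puller's towards +y, the spanner's towards -y. A tool fully home lies with its underside 14 mm below the tray's top; its grip's top stands 20 mm above the tray.
- puller_bed (a joint): Black friction plate that is the floor of the puller's recess: 0 = up (start, 8 mm below the tray's top), 0.006 m = pressed fully down. It carries the tool's weight, slides straight down when the tool is pressed with about 10 N, slowly (about 0.03 m/s), and stays where it is left (no spring).
- spanner_bed (a joint): The same plate in the spanner's recess: 0 = up, 0.006 m = fully down.
- puller_seat (a point): Where the puller's origin (middle of its length of grip, on its underside) lies when it is fully home: point on the pressed-down recess floor, 14 mm below the tray's top. Axes are the tray's; the puller's x axis must point along the tray's +x (claws to the tray's +x).
- puller_seat_head (a point): Middle of the claw end of the puller's recess, 57 mm from puller_seat along the tray's +x, same height: puller_head lies here when home.
- spanner_seat (a point): Same for the spanner: point on the pressed-down recess floor, 14 mm below the tray's top, under which the middle of its grip goes. Axes are the tray's; the spanner's x axis must point along the tray's -x (eight-sided head to the tray's -x).
- spanner_seat_head (a point): Centre of the eight-sided end of the spanner's recess, 57 mm from spanner_seat along the tray's -x, same height.
- puller_grip (a point): Steel pointer puller lying flat, 0.22 kg, 14 mm thick, 144 mm long: stem 20 mm wide (x -65 to 35), crossbar 80 mm wide (35 to 55), two claws to x 79. On the stem a black grip bar 64 (x) by 18 mm (y), 14 to 34 mm above the underside. This point: grip's middle, 17 mm above the underside, near the balance point; x to the claws, z up. Hold across y by the upper 15 mm of the grip to keep fingers off the tray.
- puller_head (a point): Point on the puller's underside between the roots of its claws, 57 mm along its x from the grip's middle.
- spanner_grip (a point): Steel spanner lying flat, 0.22 kg, 14 mm thick, 158 mm long: eight-sided head 54 mm across centred at x 57, shank 18 mm wide, square head 34 mm wide at x -74 to -44. On the shank a black grip bar 64 (x) by 18 mm (y), 14 to 34 mm above the underside. This point: grip's middle, 17 mm above the underside, near the balance point; x to the eight-sided head, z up. Hold it like the puller.
- spanner_head (a point): Point on the spanner's underside at the centre of its eight-sided head, 57 mm along its x from the grip's middle.
- bezel_center (a point): Black bakelite dial bezel lying flat on the tray, across the recesses: a plain ring 92 mm outside, 66 mm inside, rim 13 mm wide, 18 mm high, about 0.08 kg. This point is its centre, half-way up (in the open middle); z up. Pinch the rim from above, one finger inside.
- saucer: Blue enamel tea saucer on the tiles, 160 mm across, rim 15 mm high, flat floor about 115 mm across and 4 mm thick, loose, about 0.3 kg. Origin: centre of its underside, z up. It may be on either side.
- gauge: Bystander: dented brass bourdon gauge lying on its back, 104 mm across, 36 mm high, with a threaded stub to its -x reaching 80 mm from the centre. Origin: centre of its underside.
- tweezers: Bystander: steel tweezers lying between the robot and the tray, 130 mm long, 9 mm high. Origin: middle of the underside.
- spare_bezel: Bystander: the second bezel, like the first, on the tiles beyond the tray. Origin: centre of its underside.
Mind the look-alikes: they are no part of the job. Leave any purple look-alike of the part that bears bezel_center alone.

How it is judged:
On the way, in this order (a step that is already met when the one before it is completed fails the run):
1. the bezel lies flat in the saucer, let go (horizontal distance between bezel_center and saucer below 0.03 m and z of bezel_center in the frame of saucer below 0.022 m and angle between bezel_center's own z axis and vertical below 0.2 rad and contact force between bezel and the fingers below 0.1 N), for 0.2 s.
2. both tools are fully home in their own recesses (horizontal distance between puller_grip and puller_seat below 0.007 m and horizontal distance between puller_head and puller_seat_head below 0.008 m and z of each of puller_grip, spanner_grip in the frame of tray_top below 0.006 m and angle between each of puller_grip, spanner_grip's own z axis and vertical below 0.06 rad and horizontal distance between spanner_grip and spanner_seat below 0.007 m and horizontal distance between spanner_head and spanner_seat_head below 0.008 m), for 0.2 s.
At the end, for the whole second after the job is handed in: The bezel lies in the saucer (centres within 30 mm, tilt under 0.2 rad, centre under 22 mm above the saucer's underside); puller and spanner each lie in their own recess, grip within 7 mm and head within 8 mm of their seats in plan, within 3 mm of fully pressed down, tilt under 0.06 rad (all of step 2 and horizontal distance between bezel_center and saucer below 0.03 m and z of bezel_center in the frame of saucer below 0.022 m and angle between bezel_center's own z axis and vertical below 0.2 rad); the robot touches nothing.
It fails at once if the gauge, the tweezers or the spare bezel is pushed more than 30 mm (distance of any of gauge, tweezers, spare_bezel from where it was at the start of the episode above 0.03 m).
It fails at once if the saucer is pushed more than 40 mm (distance of saucer from where it was at the start of the episode above 0.04 m).
It also fails if it takes over 72 s, if anything falls off the work surface, if the arm or the gripper's body presses on something with over 40 N, if the wrist force passes 120 N, or if a joint passes its speed limit or range.

## Working session

There is one attempt and no reset: what is moved stays moved. The work goes in short steps, Python scripts to look and compute and a shell command to move; the robot and the scene stay as the last step left them, time stands still between calls to the robot, and variables do not carry over. Pictures are saved under pics/ and viewed, and the job is handed in when it is done.

```bash
ls; mkdir -p pics; cat > h.py <<'E'
import numpy as np, cv2
from plant import r
from scipy.spatial.transform import Rotation as R
def cap(n,f):
    c=r.capture(n); cv2.imwrite(f'pics/{f}.png',c['pixels'][:,:,::-1]); np.savez(f'{f}.npz',**{k:np.array(c[k]) for k in('pixels','depth','camera_matrix','origin','rotation')}); return c
def load(f): return dict(np.load(f'{f}.npz'))
def rot(c):
    q=np.array(c['rotation']); return q if q.shape==(3,3) else R.from_rotvec(q).as_matrix()
def ray(c,u,v):
    K=c['camera_matrix']; d=np.array([(u-K[0,2])/K[0,0],-(v-K[1,2])/K[1,1],-1.]); return rot(c)@d
def atz(c,u,v,z):
    d=ray(c,u,v); o=np.array(c['origin']); return o+d*(z-o[2])/d[2]
def atd(c,u,v): 
    return np.array(c['origin'])+ray(c,u,v)*c['depth'][int(v),int(u)]
def cloud(c):
    K=c['camera_matrix'];v,u=np.mgrid[0:400,0:640]
    d=np.stack([(u-K[0,2])/K[0,0],-(v-K[1,2])/K[1,1],-np.ones(u.shape)],-1)*c['depth'][...,None]
    return d@rot(c).T+np.array(c['origin'])
def crop(c,f,u0,v0,u1,v1,s):
    cv2.imwrite(f'pics/{f}.png',cv2.resize(np.ascontiguousarray(c['pixels'][v0:v1,u0:u1,::-1]),None,fx=s,fy=s,interpolation=cv2.INTER_CUBIC))
E
python3 - <<'E'
from h import *
np.set_printoptions(precision=4,suppress=True)
for n in('top','side'):
    c=cap(n,n+'0'); print(n,c['camera_matrix'],c['origin'],c['rotation'])
print(r.read_state())
E
```

```text
pics
top [[367.6729   0.     317.1834]
 [  0.     367.6729 192.493 ]
 [  0.       0.       1.    ]] [0.3678 0.0032 1.1237] [ 0.1425 -0.1122 -1.582 ]
side [[461.4249   0.     325.2612]
 [  0.     461.4249 199.9503]
 [  0.       0.       1.    ]] [-0.0577  0.5658  0.9245] [ 0.3771 -0.8823 -2.1455]
{'clock': 0.1, 'joint_pos': array([ 1.1041,  0.4694, -0.0486,  1.5335,  0.0241,  1.141 , -0.0823]), 'dq': array([ 0.0017, -0.0015, -0.0001, -0.0025, -0.0008, -0.0007,  0.0015]), 'joint_efforts': array([  0.0016, -50.9167,  -0.0812, -23.6829,  -0.0616,   0.0345,
         0.    ]), 'tool_pos': array([ 0.286 , -0.6109,  0.2216]), 'tool_rot': array([-3.065 , -0.682 ,  0.0007]), 'force': array([ 0.0595,  0.3449, -0.3831]), 'torque': array([-0.0159, -0.0035, -0.0277]), 'grip_width': 0.08692848334601175}
```

View pics/top0.png

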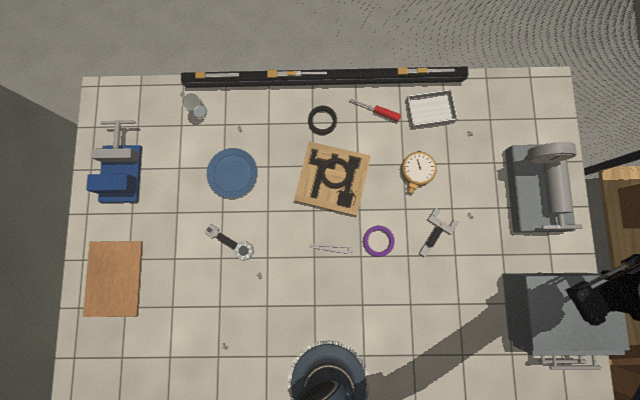

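View pics/side0.png

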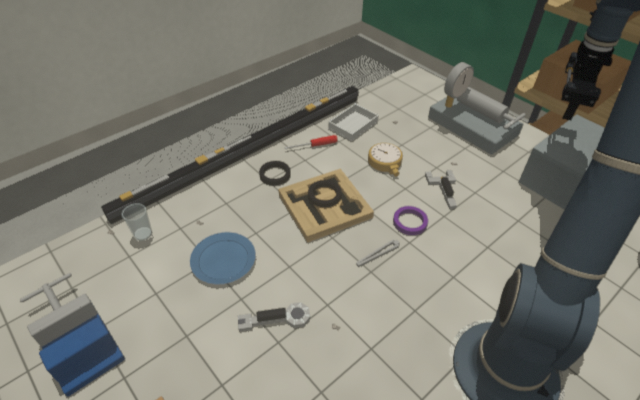

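The top view shows these, by pixel:
- Tray at (332,179), with the black bezel on it at (335,174).
- Blue saucer at (232,173).
- Spanner at (229,242) and puller at (436,232).
- Gauge at (418,169) and tweezers at (331,248).

Things that could be taken for the bezel are the spare black ring at (322,120), beyond the tray, and the purple ring at (378,240). The one I want is the black ring on the tray at (335,174). I'll check that in a close crop.

```bash
python3 - <<'E'
from h import *
np.set_printoptions(precision=4,suppress=True)
c=load('top0')
crop(c,'tray0',285,130,385,225,8); crop(c,'sp0',195,215,265,270,10); crop(c,'pu0',405,200,475,265,9)
crop(c,'sau0',195,135,275,210,8)
for u,v in [(332,145),(232,173),(229,242),(436,232),(440,228),(350,160),(300,330),(150,300)]: print(u,v,atd(c,u,v))
E
```

```text
332 145 [ 0.7024 -0.0252  0.0011]
232 173 [0.6168 0.2891 0.0048]
229 242 [0.4021 0.2858 0.0329]
436 232 [ 0.4225 -0.3228  0.0377]
440 228 [ 0.4341 -0.3361  0.0348]
350 160 [ 0.6482 -0.0793  0.0189]
300 330 [ 0.1452  0.0793 -0.    ]
150 300 [ 0.2348  0.5268 -0.0001]
```

View pics/tray0.png

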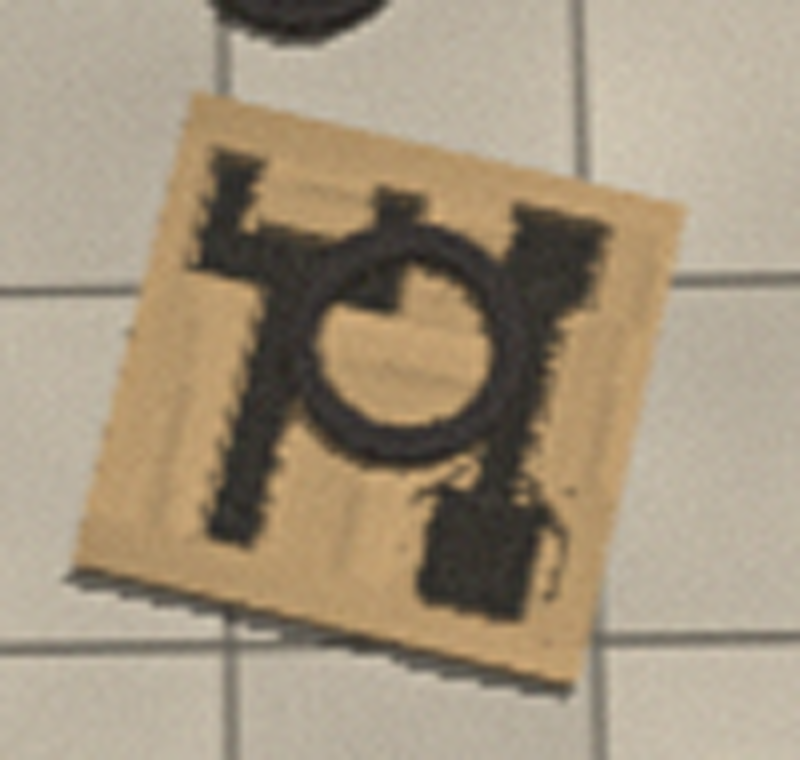

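View pics/sp0.png

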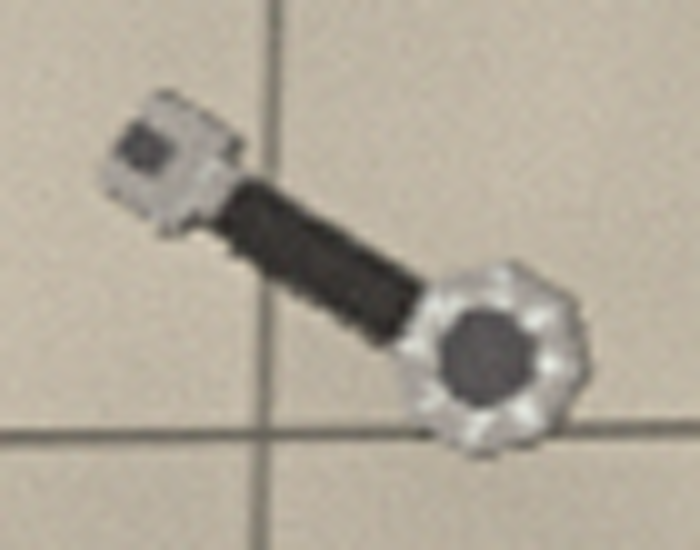

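View pics/pu0.png

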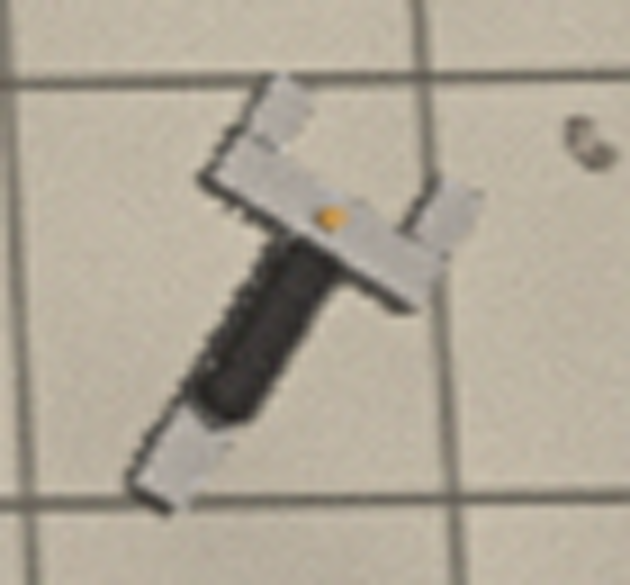

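View pics/sau0.png

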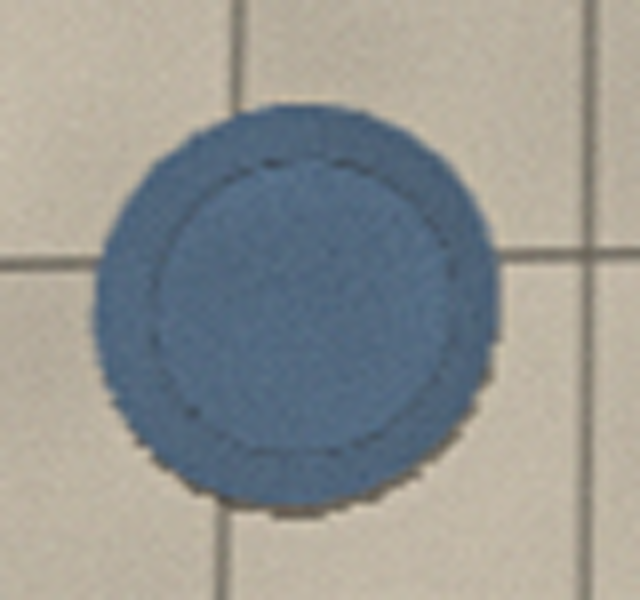

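```bash
python3 - <<'E'
from h import *
c=load('side0')
crop(c,'trayS',270,155,380,245,7); crop(c,'spS',230,295,320,340,8); crop(c,'puS',415,160,465,215,10)
E
```

```text
(no output)
```

View pics/trayS.png

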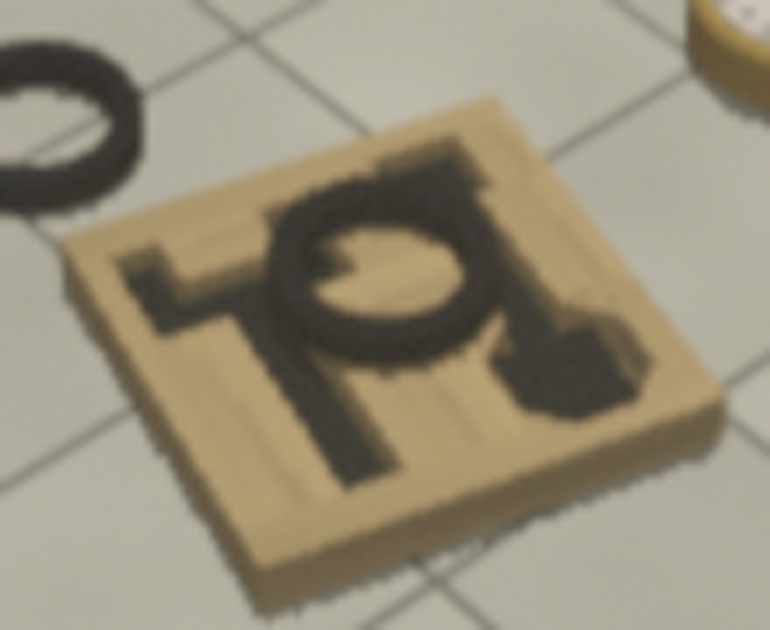

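View pics/spS.png

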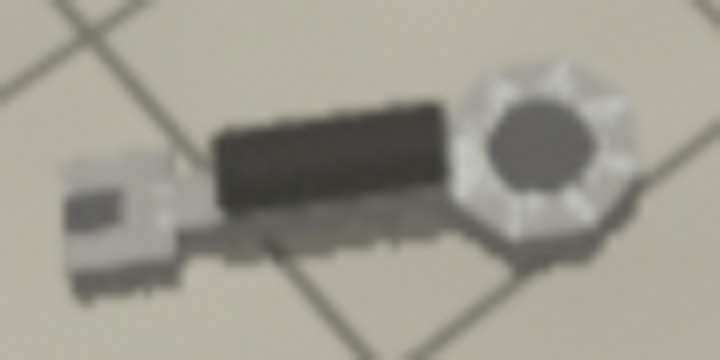

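View pics/puS.png

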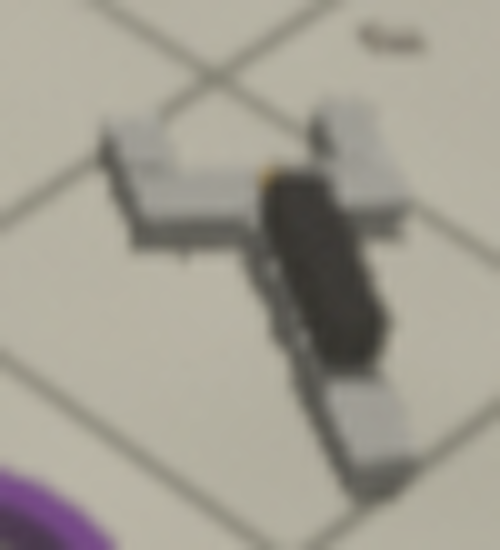

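```bash
python3 - <<'E'
from h import *
np.set_printoptions(precision=4,suppress=True)
def P(c,u0,v0,s,pts,z): return np.array([atz(c,u0+(x+.5)/s-.5,v0+(y+.5)/s-.5,z)[:2] for x,y in pts])
T=load('top0');S=load('side0')
a=P(T,285,130,8,[(193,93),(688,207),(572,686),(75,570)],.026)
b=P(S,270,155,7,[(64,243),(493,95),(722,392),(262,570)],.026)
for q in(a,b):
    d=(q[0]+q[1]-q[2]-q[3]); print('tray',q.tolist(),q.mean(0),np.degrees(np.arctan2(d[1],d[0])),[np.linalg.norm(q[i]-q[i-1]) for i in range(4)])
def ring(c,n,m,z0):
    p=cloud(c)[m]; (x,y),r_=cv2.minEnclosingCircle(p[:,:2].astype(np.float32)); print(n,len(p),x,y,r_,p[:,2].mean(),np.median(p[:,2]))
for n,c in(('T',T),('S',S)):
    X=cloud(c)
    def box(x0,x1,y0,y1,z0,z1): return (X[...,0]>x0)&(X[...,0]<x1)&(X[...,1]>y0)&(X[...,1]<y1)&(X[...,2]>z0)&(X[...,2]<z1)
    ring(c,n+' bezel',box(.5,.72,-.15,.1,.041,.047),0)
    ring(c,n+' saucer',box(.5,.75,.18,.4,.0125,.02),0)
    ring(c,n+' saucerfloor',box(.5,.75,.18,.4,.003,.0055),0)
    for t,(x0,x1,y0,y1) in(('spanner',(.33,.48,.18,.4)),('puller',(.33,.53,-.45,-.25))):
        for z0,z1 in((.031,.038),(.011,.017)):
            p=X[box(x0,x1,y0,y1,z0,z1)]; rr=cv2.minAreaRect((p[:,:2]*1000).astype(np.float32)); print(n,t,z0,len(p),rr,p[:,2].mean(),p.mean(0))
# hand-read
c1=P(T,195,215,10,[(493,357),(168,161)],.014);c2=P(S,230,295,8,[(545,148),(120,212)],.014)
for q in(c1,c2):
    d=q[0]-q[1]; L=np.linalg.norm(d); print('spanner head',q, 'L(116)',L,'org',q[0]-d/L*57e-3,np.degrees(np.arctan2(d[1],d[0])))
print('grip top S',P(S,230,295,8,[(215,135),(442,103),(447,180),(222,207)],.034).mean(0))
E
```

```text
tray [[0.7086037367635925, 0.04733900502787404], [0.6595527479001133, -0.14209034211751567], [0.47610552170001524, -0.09211755417840829], [0.5228782050876585, 0.0936877205262406]] [ 0.5918 -0.0233] -14.623135972537312 [np.float64(0.19142146312432387), np.float64(0.1956769712265951), np.float64(0.19013196557895504), np.float64(0.19160188939400039)]
tray [[0.7047652248834778, 0.048197980300491494], [0.6598498975711025, -0.14136810328867955], [0.47873869264955243, -0.09367904086483247], [0.5244878753737202, 0.0957700651437659]] [ 0.592  -0.0228] -14.767120616300895 [np.float64(0.18644845400967797), np.float64(0.19481449297964049), np.float64(0.1872845835166399), np.float64(0.19489471898280475)]
T bezel 286 0.6055029034614563 -0.03379545733332634 0.04576887935400009 0.04383534768138322 0.04373291474418051
T saucer 336 0.6169193983078003 0.287484735250473 0.07952985167503357 0.014810502135897711 0.014569298043341394
T saucerfloor 815 0.6256986856460571 0.2928946614265442 0.1626494973897934 0.004136010091516912 0.004084368952164796
T spanner 0.031 118 ((406.94720458984375, 294.297729492187
[... 1166 characters left out ...]
8906), (157.61773681640625, 56.60472869873047), 56.313053131103516) 0.014990802224015673 [0.397  0.2869 0.015 ]
S puller 0.031 91 ((409.73870849609375, -319.6977844238281), (19.941232681274414, 68.49331665039062), 55.75141143798828) 0.03506248136788097 [ 0.4078 -0.3185  0.0351]
S puller 0.011 198 ((415.83868408203125, -323.659912109375), (81.84248352050781, 143.35040283203125), 53.5512580871582) 0.01471269538871728 [ 0.4265 -0.3295  0.0147]
spanner head [[0.3776 0.2453]
 [0.4375 0.3452]] L(116) 0.11645243236619816 org [0.4069 0.2942] -120.97674424248875
spanner head [[0.3747 0.247 ]
 [0.4349 0.3474]] L(116) 0.1171041841825544 org [0.404  0.2958] -120.95142201342966
grip top S [0.4009 0.2992]
```

```bash
cat >> h.py <<'E'
def go(x,y,z,jaw):
    s=r.read_state(); Rc=R.from_rotvec(s['tool_rot']); p=np.array(s['tool_pos']); best=None
    for k in(0,180):
        th=np.radians(jaw+90+k); ex=np.array([np.cos(th),np.sin(th),0]); ez=np.array([0,0,-1.]); Rt=R.from_matrix(np.stack([ex,np.cross(ez,ex),ez],1))
        a=np.degrees((Rc.inv()*Rt).as_rotvec())
        if best is None or np.linalg.norm(a)<np.linalg.norm(best): best=a
    t=Rc.inv().apply(np.array([x,y,z])-p)
    print('t=',1+0*s['clock'] and round(float(s['clock']),2),'at',np.round(p,4),'tx,ty,tz',np.round(t,4),'ax,ay,az',np.round(best,2),'q7',round(float(s['joint_pos'][6]),2),'F',np.round(s['force'],1),'w',round(float(s['grip_width']),4))
E
python3 -c "
from h import *
go(.566,-.033,.2,0)"
```

```text
t= 0.1 at [ 0.286  -0.6109  0.2216] tx,ty,tz [ 0.4986 -0.4046  0.0223] ax,ay,az [-9.000e-02 -5.000e-02 -6.491e+01] q7 -0.08 F [ 0.1  0.3 -0.4] w 0.0869
```

```bash
python3 -m inch '[{"tx":0.4986,"ty":-0.4046,"tz":0.022,"az":-65,"hand":0.55},{"tx":0.4986,"ty":-0.4046,"tz":0.022,"az":-65,"hand":0.55},{"tx":0.4986,"ty":-0.4046,"tz":0.022,"az":-65,"hand":0.55},{"tx":0.4986,"ty":-0.4046,"tz":0.022,"az":-65,"hand":0.55},{"tx":0.4986,"ty":-0.4046,"tz":0.022,"az":-65,"hand":0.55},{"tx":0.4986,"ty":-0.4046,"tz":0.022,"az":-65,"hand":0.55},{"tx":0.4986,"ty":-0.4046,"tz":0.022,"az":-65,"hand":0.55},{"tx":0.4986,"ty":-0.4046,"tz":0.022,"az":-65,"hand":0.55},{"tx":0.4986,"ty":-0.4046,"tz":0.022,"az":-65,"hand":0.55},{"tx":0.4986,"ty":-0.4046,"tz":0.022,"az":-65,"hand":0.55}]'; python3 -c "
from h import *
go(.566,-.033,.08,0)"
```

```text
t= 0.1 at [ 0.286  -0.6109  0.2216] tx,ty,tz [ 0.4987 -0.4044  0.1423] ax,ay,az [-9.000e-02 -5.000e-02 -6.491e+01] q7 -0.08 F [ 0.1  0.3 -0.4] w 0.0869invalid input at $[0]: expected keys tx, ty, tz, ax, ay, az, hand
```

```bash
python3 -m inch '[{"tx":0.4986,"ty":-0.4046,"tz":0.022,"ax":0,"ay":0,"az":-65,"hand":0.55},{"tx":0.4986,"ty":-0.4046,"tz":0.022,"ax":0,"ay":0,"az":-65,"hand":0.55},{"tx":0.4986,"ty":-0.4046,"tz":0.022,"ax":0,"ay":0,"az":-65,"hand":0.55},{"tx":0.4986,"ty":-0.4046,"tz":0.022,"ax":0,"ay":0,"az":-65,"hand":0.55},{"tx":0.4986,"ty":-0.4046,"tz":0.022,"ax":0,"ay":0,"az":-65,"hand":0.55},{"tx":0.4986,"ty":-0.4046,"tz":0.022,"ax":0,"ay":0,"az":-65,"hand":0.55},{"tx":0.4986,"ty":-0.4046,"tz":0.022,"ax":0,"ay":0,"az":-65,"hand":0.55},{"tx":0.4986,"ty":-0.4046,"tz":0.022,"ax":0,"ay":0,"az":-65,"hand":0.55},{"tx":0.4986,"ty":-0.4046,"tz":0.022,"ax":0,"ay":0,"az":-65,"hand":0.55},{"tx":0.4986,"ty":-0.4046,"tz":0.022,"ax":0,"ay":0,"az":-65,"hand":0.55}]'; python3 -c "
from h import *
go(.566,-.033,.08,0)"
```

```text
clock: 1.1
tool_pos: [0.5044, -0.1599, 0.2052]
tool_rot: [-2.22, -2.223, 0.0]
force: [0.5, -0.1, 0.8]
grip_width: 0.0477
t= 1.1 at [ 0.5044 -0.1599  0.2052] tx,ty,tz [0.1269 0.0618 0.1252] ax,ay,az [-0.01  0.01  0.06] q7 0.08 F [ 0.5 -0.1  0.8] w 0.0477
```

```bash
python3 -m inch '[{"tx":0.127,"ty":0.062,"tz":0.125,"ax":0,"ay":0,"az":0,"hand":0.55},{"tx":0.127,"ty":0.062,"tz":0.125,"ax":0,"ay":0,"az":0,"hand":0.55},{"tx":0.127,"ty":0.062,"tz":0.125,"ax":0,"ay":0,"az":0,"hand":0.55},{"tx":0.127,"ty":0.062,"tz":0.125,"ax":0,"ay":0,"az":0,"hand":0.55},{"tx":0.127,"ty":0.062,"tz":0.125,"ax":0,"ay":0,"az":0,"hand":0.55}]'; python3 -c "
from h import *
go(.566,-.033,.032,0)
c=cap('side','s1'); crop(c,'s1c',270,120,390,240,6)"
```

```text
clock: 1.6
tool_pos: [0.5645, -0.0291, 0.0768]
tool_rot: [-2.207, -2.227, 0.002]
force: [-1.5, -0.0, 0.4]
grip_width: 0.0477
t= 1.6 at [ 0.5645 -0.0291  0.0768] tx,ty,tz [-0.0041  0.0017  0.0448] ax,ay,az [-0.34 -0.21  0.52] q7 -0.28 F [-1.5 -0.   0.4] w 0.0477
```

View pics/s1c.png

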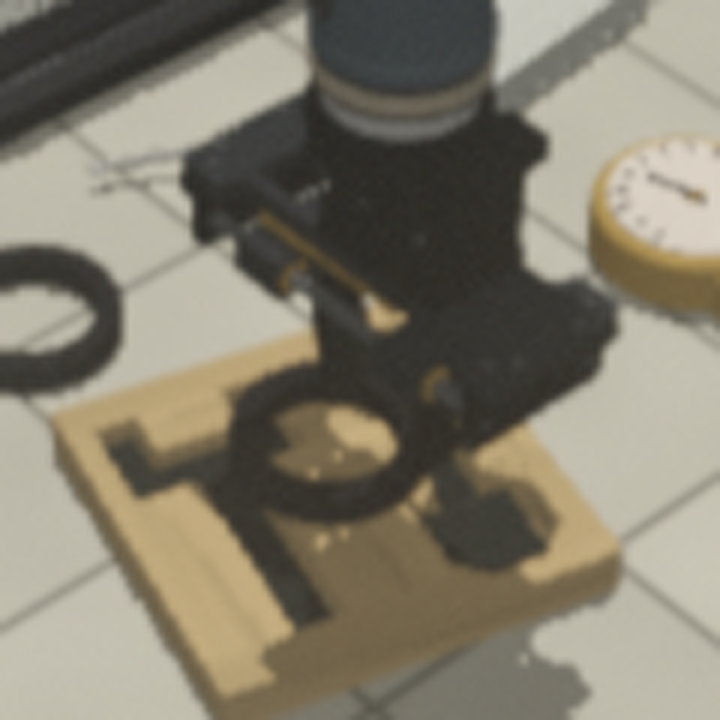

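```bash
python3 -m inch '[{"tx":0,"ty":0,"tz":0.02,"ax":0,"ay":0,"az":0,"hand":0.55},{"tx":0,"ty":0,"tz":0.034,"ax":0,"ay":0,"az":0,"hand":0.55},{"tx":0,"ty":0,"tz":0.043,"ax":0,"ay":0,"az":0,"hand":0.55},{"tx":0,"ty":0,"tz":0.048,"ax":0,"ay":0,"az":0,"hand":0.55},{"tx":0,"ty":0,"tz":0.048,"ax":0,"ay":0,"az":0,"hand":0.55}]'; python3 -c "
from h import *
go(.566,-.033,.032,0)
c=cap('side','s2'); crop(c,'s2c',270,120,390,240,6)"
```

```text
clock: 2.15
tool_pos: [0.5656, -0.0351, 0.0321]
tool_rot: [-2.22, -2.222, 0.001]
force: [-0.2, 0.3, 0.7]
grip_width: 0.0475
t= 2.15 at [ 0.5656 -0.0351  0.0321] tx,ty,tz [0.0021 0.0004 0.0001] ax,ay,az [-0.04  0.01  0.04] q7 -0.32 F [-0.2  0.3  0.7] w 0.0475
```

View pics/s2c.png

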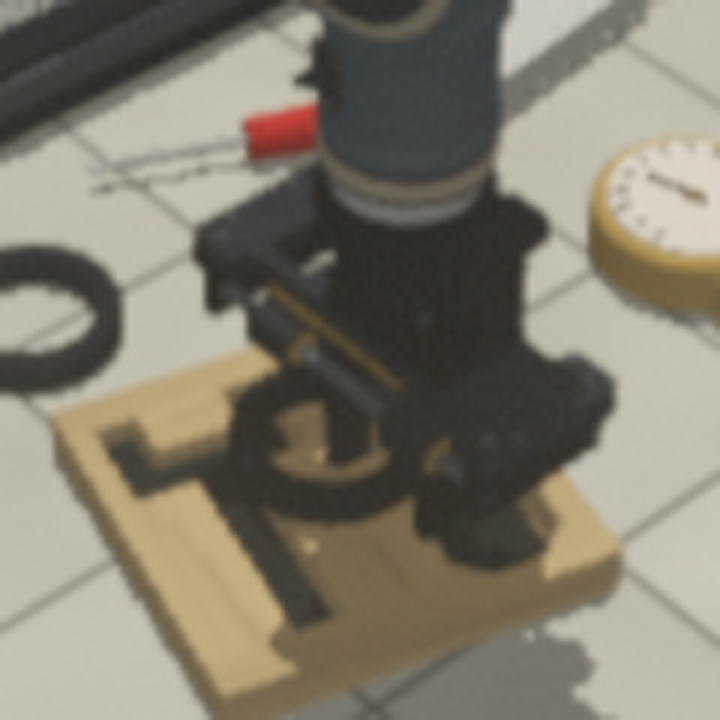

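One finger is inside the ring at about (345,440) and the other is outside it at about (430,510). I'll close.

```bash
python3 -m inch '[{"tx":0,"ty":0,"tz":0,"ax":0,"ay":0,"az":0,"hand":0},{"tx":0,"ty":0,"tz":0,"ax":0,"ay":0,"az":0,"hand":0},{"tx":0,"ty":0,"tz":0,"ax":0,"ay":0,"az":0,"hand":0},{"tx":0,"ty":0,"tz":0,"ax":0,"ay":0,"az":0,"hand":0},{"tx":0,"ty":0,"tz":0,"ax":0,"ay":0,"az":0,"hand":0},{"tx":0,"ty":0,"tz":-0.03,"ax":0,"ay":0,"az":0,"hand":0},{"tx":0,"ty":0,"tz":-0.06,"ax":0,"ay":0,"az":0,"hand":0},{"tx":0,"ty":0,"tz":-0.06,"ax":0,"ay":0,"az":0,"hand":0},{"tx":0,"ty":0,"tz":-0.06,"ax":0,"ay":0,"az":0,"hand":0}]' 20; python3 -c "
from h import *
go(.577,.288,.092,0)
c=cap('side','s3'); crop(c,'s3c',270,120,390,240,5);cap('top','t3');go(.577,.288,.092,0)"
```

```text
clock: 3.1
tool_pos: [0.566, -0.0347, 0.0927]
tool_rot: [2.219, 2.222, 0.0]
force: [0.2, 0.7, -1.7]
grip_width: 0.014
t= 3.1 at [ 0.566  -0.0347  0.0927] tx,ty,tz [0.3227 0.0115 0.0006] ax,ay,az [0.04 0.02 0.08] q7 -0.27 F [ 0.2  0.7 -1.7] w 0.014
t= 3.2 at [ 0.5649 -0.0348  0.0913] tx,ty,tz [ 0.3228  0.0126 -0.0008] ax,ay,az [-0.13  0.01  0.08] q7 -0.27 F [-0.8 -0.3 -0.8] w 0.0138
```

View pics/s3c.png

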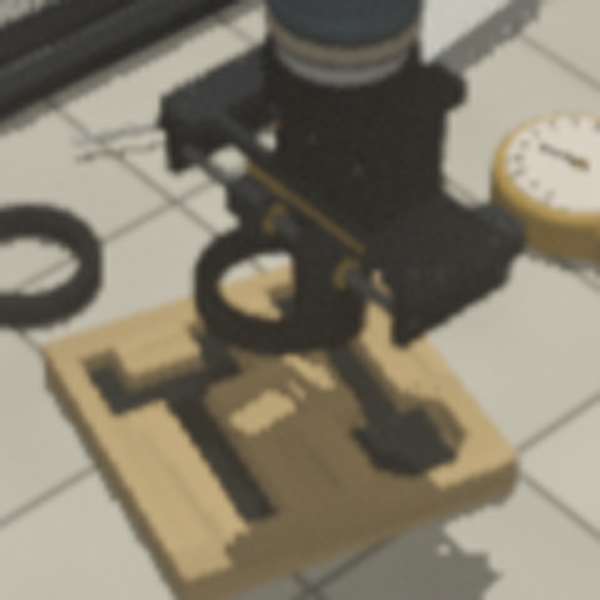

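```bash
python3 -m inch '[{"tx":0.03,"ty":0.003,"tz":0,"ax":0,"ay":0,"az":0,"hand":0},{"tx":0.322,"ty":0.018,"tz":0,"ax":0,"ay":0,"az":0,"hand":0},{"tx":0.322,"ty":0.018,"tz":0,"ax":0,"ay":0,"az":0,"hand":0},{"tx":0.322,"ty":0.018,"tz":0,"ax":0,"ay":0,"az":0,"hand":0},{"tx":0.322,"ty":0.018,"tz":0,"ax":0,"ay":0,"az":0,"hand":0},{"tx":0.322,"ty":0.018,"tz":0,"ax":0,"ay":0,"az":0,"hand":0},{"tx":0.322,"ty":0.018,"tz":0,"ax":0,"ay":0,"az":0,"hand":0},{"tx":0.322,"ty":0.018,"tz":0,"ax":0,"ay":0,"az":0,"hand":0},{"tx":0.322,"ty":0.018,"tz":0.03,"ax":0,"ay":0,"az":0,"hand":0},{"tx":0.322,"ty":0.018,"tz":0.03,"ax":0,"ay":0,"az":0,"hand":0}]'; python3 -c "
from h import *
go(.583,.287,.010,0)
c=cap('side','s4'); crop(c,'s4c',160,150,300,290,5);cap('top','t4');go(.583,.287,.010,0)"
```

```text
clock: 4.2
tool_pos: [0.5803, 0.285, 0.0574]
tool_rot: [-2.218, -2.222, 0.016]
force: [-1.6, -1.1, -1.1]
grip_width: 0.0138
t= 4.2 at [0.5803 0.285  0.0574] tx,ty,tz [0.0023 0.0031 0.0474] ax,ay,az [-0.49  0.32  0.12] q7 -0.81 F [-1.6 -1.1 -1.1] w 0.0138
t= 4.3 at [0.5826 0.2861 0.061 ] tx,ty,tz [0.001  0.0005 0.051 ] ax,ay,az [-0.17  0.12  0.05] q7 -0.81 F [-0.1  0.3 -0.9] w 0.0136
```

View pics/s4c.png

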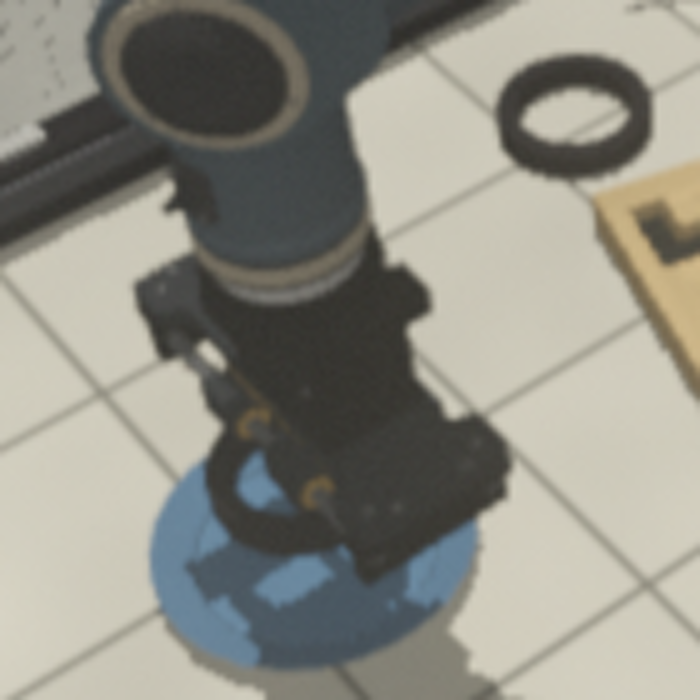

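View pics/t4.png

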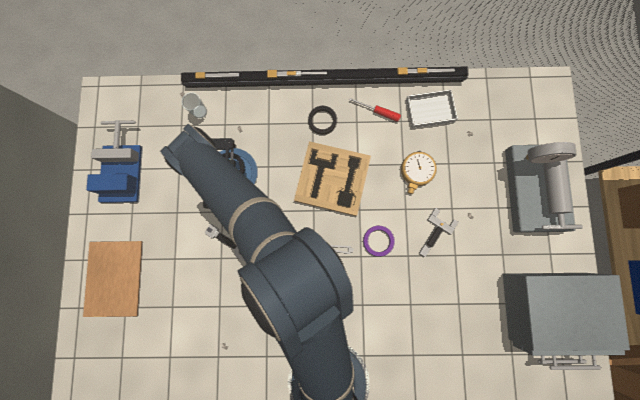

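```bash
python3 -m inch '[{"tx":0,"ty":0,"tz":0.02,"ax":0,"ay":0,"az":0,"hand":0},{"tx":0,"ty":0,"tz":0.035,"ax":0,"ay":0,"az":0,"hand":0},{"tx":0,"ty":0,"tz":0.044,"ax":0,"ay":0,"az":0,"hand":0},{"tx":0,"ty":0,"tz":0.048,"ax":0,"ay":0,"az":0,"hand":0},{"tx":0,"ty":0,"tz":0.050,"ax":0,"ay":0,"az":0,"hand":0},{"tx":0,"ty":0,"tz":0.050,"ax":0,"ay":0,"az":0,"hand":0}]'; python3 -c "
from h import *
go(.583,.287,.010,0)"
```

```text
clock: 4.9
tool_pos: [0.5837, 0.2876, 0.0127]
tool_rot: [2.22, 2.223, 0.001]
force: [-0.8, 0.4, -0.7]
grip_width: 0.0137
t= 4.9 at [0.5837 0.2876 0.0127] tx,ty,tz [-0.0006 -0.0007  0.0027] ax,ay,az [ 0.02 -0.01  0.08] q7 -0.84 F [-0.8  0.4 -0.7] w 0.0137
```

```bash
python3 -m inch '[{"tx":0,"ty":0,"tz":0.0015,"ax":0,"ay":0,"az":0,"hand":0},{"tx":0,"ty":0,"tz":0.0025,"ax":0,"ay":0,"az":0,"hand":0},{"tx":0,"ty":0,"tz":0.0025,"ax":0,"ay":0,"az":0,"hand":0},{"tx":0,"ty":0,"tz":0.0025,"ax":0,"ay":0,"az":0,"hand":0.25},{"tx":0,"ty":0,"tz":0.0025,"ax":0,"ay":0,"az":0,"hand":0.25},{"tx":0,"ty":0,"tz":0.0025,"ax":0,"ay":0,"az":0,"hand":0.25}]'; python3 -c "
from h import *
go(.583,.287,.10,0)"
```

```text
clock: 5.5
tool_pos: [0.5834, 0.2874, 0.0098]
tool_rot: [2.22, 2.223, -0.0]
force: [0.3, -0.2, -0.2]
grip_width: 0.0209
t= 5.5 at [0.5834 0.2874 0.0098] tx,ty,tz [-0.0004 -0.0005 -0.0902] ax,ay,az [-0.    0.01  0.09] q7 -0.84 F [ 0.3 -0.2 -0.2] w 0.0209
```

```bash
python3 -m inch '[{"tx":0,"ty":0,"tz":-0.03,"ax":0,"ay":0,"az":0,"hand":0.25},{"tx":0,"ty":0,"tz":-0.08,"ax":0,"ay":0,"az":0,"hand":0.25},{"tx":0,"ty":0,"tz":-0.10,"ax":0,"ay":0,"az":0,"hand":0.55},{"tx":0,"ty":-0.13,"tz":-0.10,"ax":0,"ay":0,"az":0,"hand":0.55},{"tx":0,"ty":-0.13,"tz":-0.10,"ax":0,"ay":0,"az":0,"hand":0.55},{"tx":0,"ty":-0.13,"tz":-0.10,"ax":0,"ay":0,"az":0,"hand":0.55},{"tx":0,"ty":-0.13,"tz":-0.10,"ax":0,"ay":0,"az":0,"hand":0.55}]'; python3 - <<'E'
from h import *
c=cap('side','s5'); d=cap('top','t5')
im=np.hstack([cv2.resize(np.ascontiguousarray(c['pixels'][180:340,160:320]),(400,400)),cv2.resize(np.ascontiguousarray(d['pixels'][110:270,180:340]),(400,400))]);cv2.imwrite('pics/p5.png',im[:,:,::-1])
crop(d,'tray5',285,130,385,225,8)
go(.4065,.2945,.12,-31.7)
for n,c in(('S',c),('T',d)):
    X=cloud(c);m=(abs(X[...,0]-.62)<.07)&(abs(X[...,1]-.288)<.07)&(X[...,2]>.019)&(X[...,2]<.025);p=X[m]
    print(n,len(p),cv2.minEnclosingCircle(p[:,:2].astype(np.float32)) if len(p) else 0)
E
```

```text
clock: 6.2
tool_pos: [0.4486, 0.2875, 0.11]
tool_rot: [-2.213, -2.229, 0.005]
force: [0.5, 0.4, -0.5]
grip_width: 0.0467
t= 6.3 at [0.4537 0.2873 0.1103] tx,ty,tz [ 0.0073 -0.0472 -0.0098] ax,ay,az [ 7.000e-02 -2.000e-02  3.182e+01] q7 -0.91 F [-0.2  1.2  0.9] w 0.0474
S 271 ((0.6205520033836365, 0.30206817388534546), 0.07691942155361176)
T 276 ((0.6178815960884094, 0.28439122438430786), 0.078559510409832)
```

View pics/p5.png

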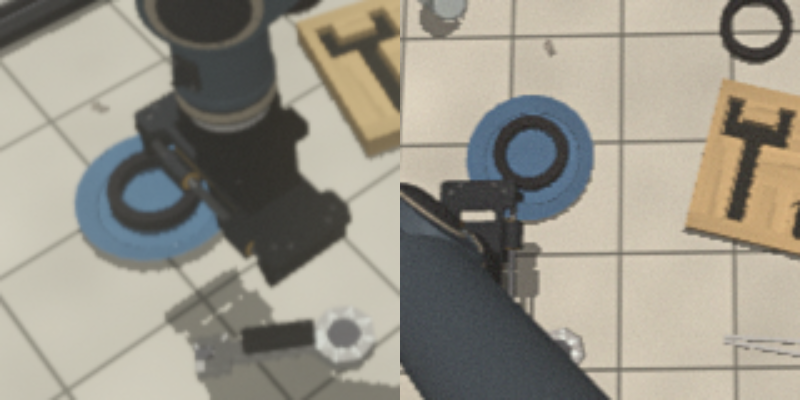

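View pics/tray5.png

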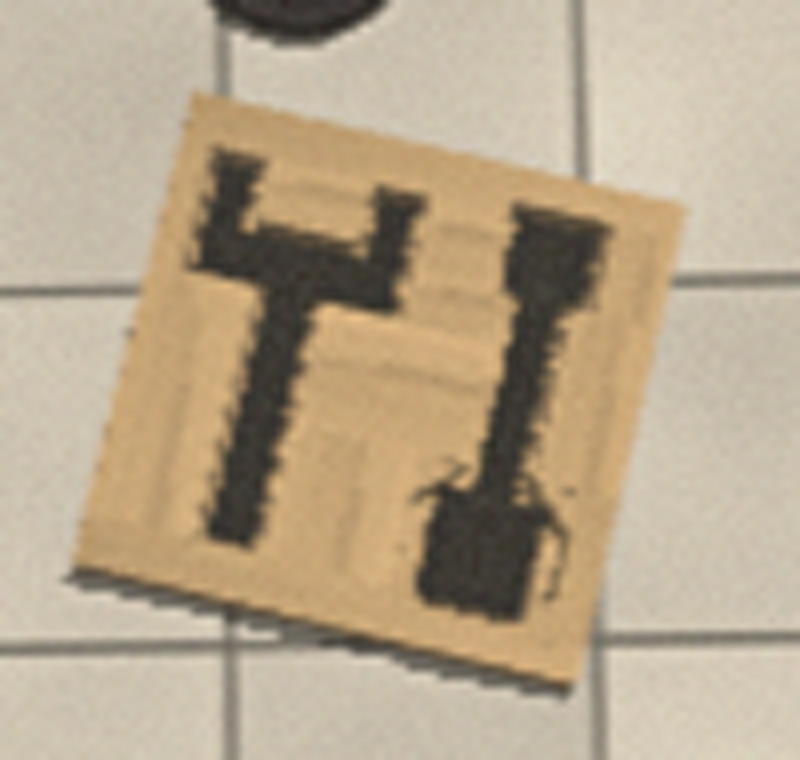

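```bash
python3 - <<'E'
from h import *
np.set_printoptions(precision=4,suppress=True)
from scipy.optimize import minimize
T=load('t5')
a0=np.radians(-14.7); O=np.array([.592,-.023])
def toT(p): d=p[...,:2]-O; return np.stack([d[...,0]*np.cos(a0)+d[...,1]*np.sin(a0),-d[...,0]*np.sin(a0)+d[...,1]*np.cos(a0)],-1)
def fromT(q): return O+np.stack([q[...,0]*np.cos(a0)-q[...,1]*np.sin(a0),q[...,0]*np.sin(a0)+q[...,1]*np.cos(a0)],-1)
# rectified top view of tray at z=.026 plane, 0.25mm/px, x up, y left
def rect(c,f,z=.026):
    K=c['camera_matrix'];Rm=rot(c)
    g=np.mgrid[0:840,0:840]*.00025; tx=.105-g[0]; ty=.105-g[1]
    w=fromT(np.stack([tx,ty],-1)); P=np.concatenate([w,np.full(w.shape[:2]+(1,),z)],-1)-np.array(c['origin'])
    q=P@Rm; u=K[0,0]*q[...,0]/-q[...,2]+K[0,2]; v=-K[1,1]*q[...,1]/-q[...,2]+K[1,2]
    im=cv2.remap(c['pixels'],u.astype(np.float32),v.astype(np.float32),cv2.INTER_CUBIC); 
    for k in range(0,840,80): 
        cv2.line(im,(k+20,0),(k+20,839),(255,0,0),1); cv2.line(im,(0,k+20),(839,k+20),(255,0,0),1)
    cv2.imwrite(f'pics/{f}.png',cv2.resize(im,(600,600))[:,:,::-1]); return im
rect(T,'rt'); rect(load('side0'),'rs0');rect(load('s4'),'rs4')
for c,n in((T,'T'),(load('side0'),'S')):
    X=cloud(c);q=toT(X); m=(abs(q[...,0])<.09)&(abs(q[...,1])<.092)&(X[...,2]<.0225)&(X[...,2]>.01)
    print(n,m.sum(),X[m][:,2].mean())
    b=np.zeros((400,400),np.uint8)
    for x,y in q[m]: cv2.circle(b,(int((.1-y)*2000),int((.1-x)*2000)),3,255,-1)
    cv2.imwrite(f'pics/rec{n}.png',b)
E
python3 -c "
import cv2,numpy as np
cv2.imwrite('pics/rec.png',np.hstack([cv2.imread('pics/recT.png'),cv2.imread('pics/recS.png')]))"
```

```text
T 1067 0.01785239688888187
S 712 0.019278800902679645
```

View pics/rt.png

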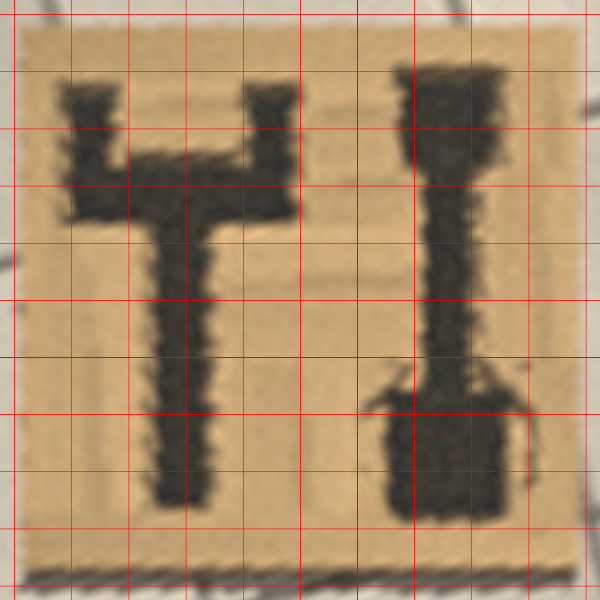

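View pics/rs0.png

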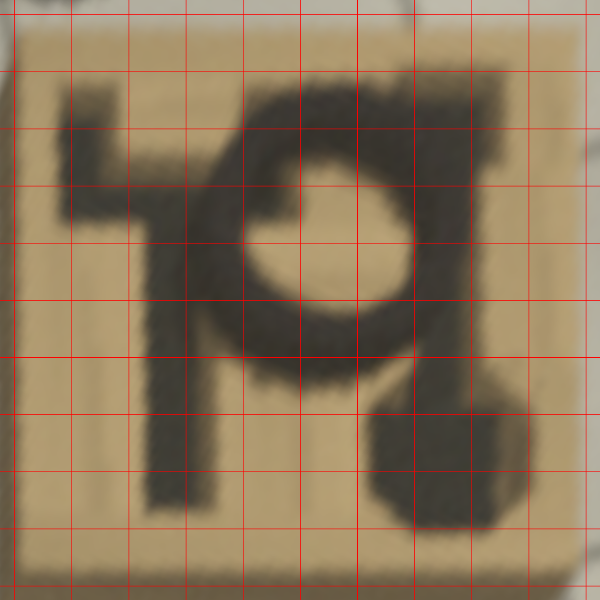

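View pics/rec.png

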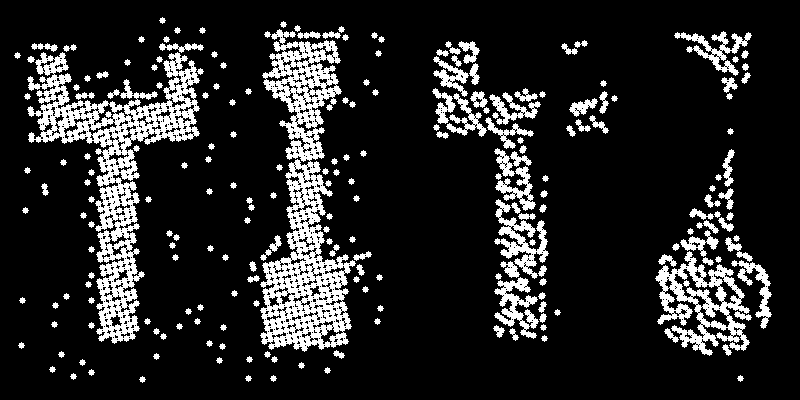

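The bezel lies in the saucer near its middle, at (530,152) in the right-hand half of the picture. The rectified tray view gives, in the tray frame, a puller seat at about (-5.5, 41.7) mm and a spanner seat at about (5, -52.3) mm. Next is the spanner.

```bash
python3 -m inch '[{"tx":0.007,"ty":-0.047,"tz":0.03,"ax":0,"ay":0,"az":31.8,"hand":0.55},{"tx":0.007,"ty":-0.047,"tz":0.03,"ax":0,"ay":0,"az":31.8,"hand":0.55},{"tx":0.007,"ty":-0.047,"tz":0.03,"ax":0,"ay":0,"az":31.8,"hand":0.55},{"tx":0.007,"ty":-0.047,"tz":0.03,"ax":0,"ay":0,"az":31.8,"hand":0.55},{"tx":0.007,"ty":-0.047,"tz":0.04,"ax":0,"ay":0,"az":31.8,"hand":0.55},{"tx":0.007,"ty":-0.047,"tz":0.04,"ax":0,"ay":0,"az":31.8,"hand":0.55},{"tx":0.007,"ty":-0.047,"tz":0.04,"ax":0,"ay":0,"az":31.8,"hand":0.55}]'; python3 - <<'E'
from h import *
go(.4065,.295,.020,-31.7)
c=cap('side','s6'); crop(c,'s6c',210,260,340,360,6)
go(.4065,.295,.020,-31.7)
a0=np.radians(-14.7)
for q in((-.0055,.0417),(.005,-.0523)): print(.592+q[0]*np.cos(a0)-q[1]*np.sin(a0),-.023+q[0]*np.sin(a0)+q[1]*np.cos(a0))
E
```

```text
clock: 7.0
tool_pos: [0.4068, 0.294, 0.0693]
tool_rot: [-2.743, -1.531, 0.002]
force: [0.4, 0.9, -0.3]
grip_width: 0.0482
t= 7.0 at [0.4068 0.294  0.0693] tx,ty,tz [ 0.0007 -0.0008  0.0493] ax,ay,az [-0.03  0.05  0.03] q7 -1.49 F [ 0.4  0.9 -0.3] w 0.0482
t= 7.05 at [0.4068 0.2941 0.0695] tx,ty,tz [ 0.0006 -0.0007  0.0495] ax,ay,az [-0.02  0.02  0.02] q7 -1.49 F [ 0.4  0.2 -0.3] w 0.0478
0.5972617336489191 0.018730733985970496
0.583564798262094 -0.07485689319310239
```

View pics/s6c.png

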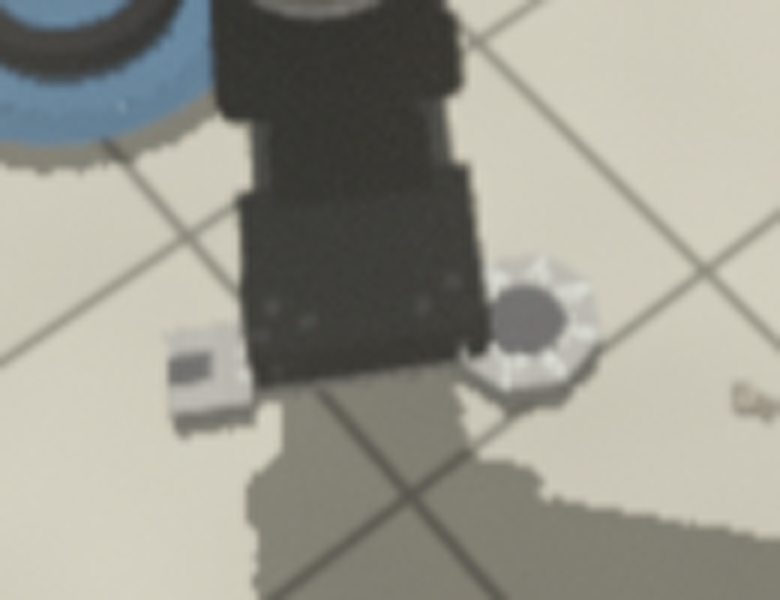

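```bash
python3 -m inch '[{"tx":0,"ty":0,"tz":0.025,"ax":0,"ay":0,"az":0,"hand":0.55},{"tx":0,"ty":0,"tz":0.042,"ax":0,"ay":0,"az":0,"hand":0.55},{"tx":0,"ty":0,"tz":0.0495,"ax":0,"ay":0,"az":0,"hand":0.55},{"tx":0,"ty":0,"tz":0.0495,"ax":0,"ay":0,"az":0,"hand":0},{"tx":0,"ty":0,"tz":0.0495,"ax":0,"ay":0,"az":0,"hand":0},{"tx":0,"ty":0,"tz":0.0495,"ax":0,"ay":0,"az":0,"hand":0},{"tx":0,"ty":0,"tz":0.0495,"ax":0,"ay":0,"az":0,"hand":0},{"tx":0,"ty":0,"tz":0.0495,"ax":0,"ay":0,"az":0,"hand":0}]' 40; python3 - <<'E'
from h import *
go(.4065,.295,.020,-31.7)
E
python3 -m inch '[{"tx":0,"ty":0,"tz":-0.02,"ax":0,"ay":0,"az":0,"hand":0},{"tx":0,"ty":0,"tz":-0.05,"ax":0,"ay":0,"az":0,"hand":0},{"tx":0,"ty":0,"tz":-0.08,"ax":0,"ay":0,"az":0,"hand":0},{"tx":0,"ty":0,"tz":-0.08,"ax":0,"ay":0,"az":0,"hand":0},{"tx":0,"ty":0,"tz":-0.08,"ax":0,"ay":0,"az":0,"hand":0},{"tx":0,"ty":0,"tz":-0.08,"ax":0,"ay":0,"az":0,"hand":0}]'
python3 - <<'E'
from h import *
c=cap('side','s7'); crop(c,'s7c',190,230,340,360,5);cap('top','t7')
go(.5835,-.0748,.10,-104.7)
go(.497,.11,.10,-68)
E
```

```text
clock: 7.85
tool_pos: [0.4067, 0.2946, 0.021]
tool_rot: [-2.744, -1.53, -0.002]
force: [0.4, 0.4, 2.6]
grip_width: 0.0178
t= 7.85 at [0.4067 0.2946 0.021 ] tx,ty,tz [ 0.0002 -0.0004  0.001 ] ax,ay,az [ 0.02 -0.07 -0.  ] q7 -1.54 F [0.4 0.4 2.6] w 0.0178
clock: 8.45
tool_pos: [0.4056, 0.2932, 0.0992]
tool_rot: [2.743, 1.529, -0.004]
force: [-1.2, -0.3, -2.5]
grip_width: 0.0174
t= 8.55 at [0.4056 0.2934 0.0991] tx,ty,tz [-0.2198  0.3448 -0.0007] ax,ay,az [5.000e-02 1.700e-01 7.299e+01] q7 -1.47 F [ 0.5  0.7 -2.8] w 0.0177
t= 8.55 at [0.4056 0.2934 0.0991] tx,ty,tz [-0.108   0.1741 -0.0008] ax,ay,az [-1.000e-02  1.700e-01  3.629e+01] q7 -1.47 F [ 0.5  0.7 -2.8] w 0.0177
```

View pics/s7c.png

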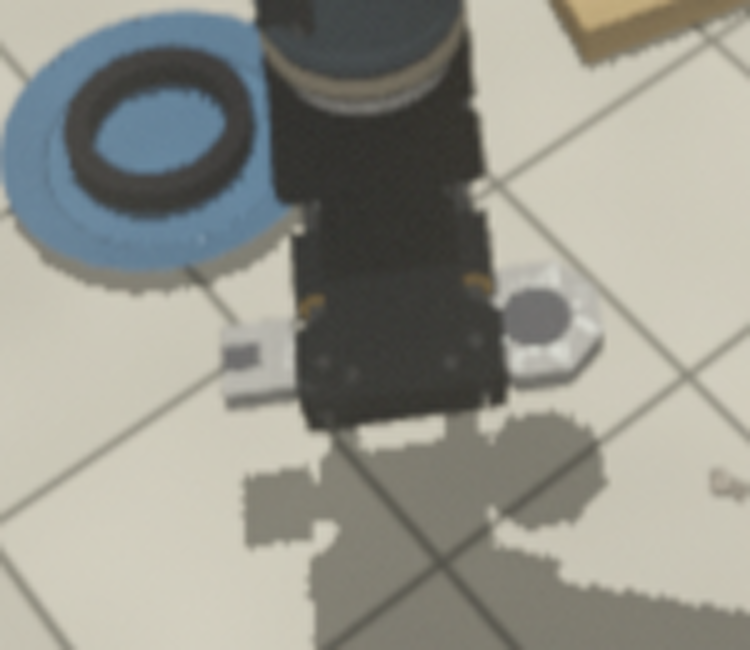

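```bash
python3 -m inch '[{"tx":-0.02,"ty":0.032,"tz":0,"ax":0,"ay":0,"az":5,"hand":0},{"tx":-0.044,"ty":0.07,"tz":0,"ax":0,"ay":0,"az":13,"hand":0},{"tx":-0.068,"ty":0.107,"tz":0,"ax":0,"ay":0,"az":21,"hand":0},{"tx":-0.092,"ty":0.145,"tz":0,"ax":0,"ay":0,"az":29,"hand":0},{"tx":-0.116,"ty":0.182,"tz":0,"ax":0,"ay":0,"az":37,"hand":0},{"tx":-0.14,"ty":0.22,"tz":0,"ax":0,"ay":0,"az":45,"hand":0},{"tx":-0.164,"ty":0.257,"tz":0,"ax":0,"ay":0,"az":53,"hand":0},{"tx":-0.188,"ty":0.295,"tz":0,"ax":0,"ay":0,"az":61,"hand":0},{"tx":-0.208,"ty":0.326,"tz":0,"ax":0,"ay":0,"az":68,"hand":0},{"tx":-0.22,"ty":0.345,"tz":0,"ax":0,"ay":0,"az":73,"hand":0}]'
python3 -m inch '[{"tx":0,"ty":0,"tz":0,"ax":0,"ay":0,"az":0,"hand":0},{"tx":0,"ty":0,"tz":0,"ax":0,"ay":0,"az":0,"hand":0},{"tx":0,"ty":0,"tz":0,"ax":0,"ay":0,"az":0,"hand":0}]'
python3 - <<'E'
from h import *
c=cap('side','s8'); crop(c,'s8c',250,120,400,250,5);cap('top','t8')
go(.5835,-.0748,.10,-104.7)
E
```

```text
clock: 9.55
tool_pos: [0.5845, -0.0783, 0.0992]
tool_rot: [3.112, -0.415, -0.002]
force: [0.3, 0.6, -1.2]
grip_width: 0.0175
clock: 9.85
tool_pos: [0.5834, -0.0725, 0.0996]
tool_rot: [-3.115, 0.398, 0.003]
force: [0.7, -0.2, -2.2]
grip_width: 0.0177
t= 9.95 at [ 0.5838 -0.0726  0.1001] tx,ty,tz [0.0003 0.0022 0.0001] ax,ay,az [-0.03  0.06  0.15] q7 -1.78 F [-0.4  0.5 -1.9] w 0.0175
```

View pics/s8c.png

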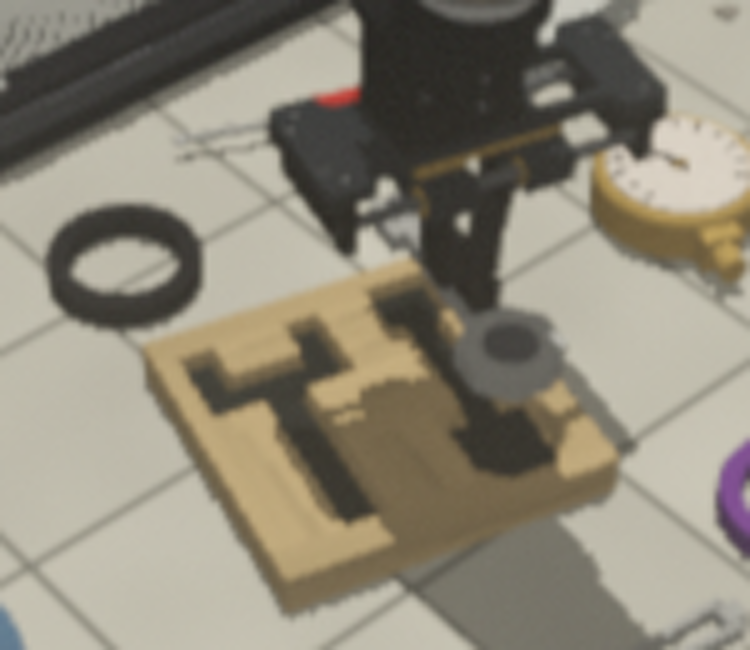

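View pics/t8.png

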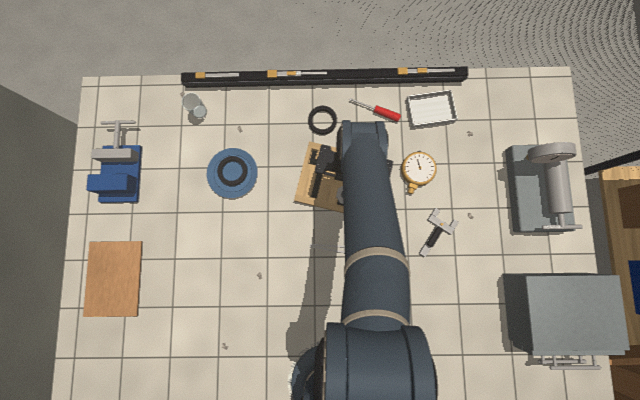

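```bash
python3 - <<'E'
from h import *
c=load('s8'); crop(c,'oct8',330,170,370,210,15)
print(atz(c,351.0,188.8,.093))
h=np.radians(165.3); print(.5838+.057*np.cos(h),-.0726+.057*np.sin(h))
E
```

```text
[ 0.5291922  -0.05642373  0.093     ]
0.528665738091775 -0.0581357971586661
```

View pics/oct8.png

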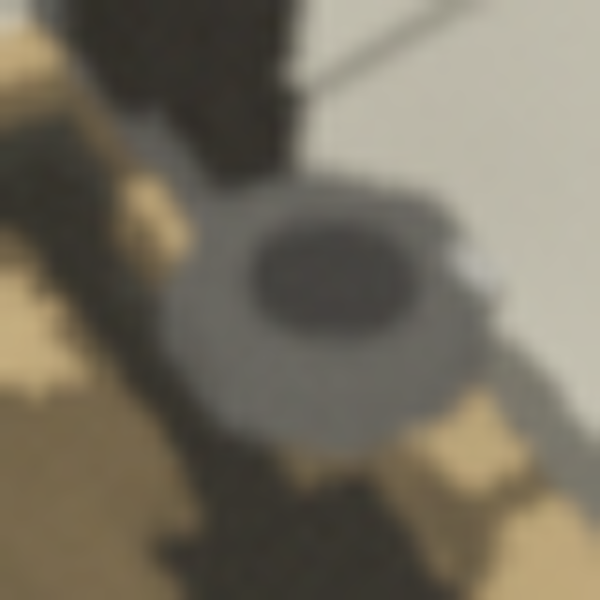

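```bash
python3 -m inch '[{"tx":0,"ty":0.002,"tz":0.015,"ax":0,"ay":0,"az":0,"hand":0},{"tx":0,"ty":0.002,"tz":0.033,"ax":0,"ay":0,"az":0,"hand":0},{"tx":0,"ty":0.002,"tz":0.044,"ax":0,"ay":0,"az":0,"hand":0},{"tx":0,"ty":0.002,"tz":0.049,"ax":0,"ay":0,"az":0,"hand":0},{"tx":0,"ty":0.002,"tz":0.049,"ax":0,"ay":0,"az":0,"hand":0},{"tx":0,"ty":0.002,"tz":0.049,"ax":0,"ay":0,"az":0,"hand":0}]'
python3 - <<'E'
from h import *
c=cap('side','s9'); crop(c,'s9c',300,150,390,230,8)
go(.5835,-.0748,.10,-104.7)
E
```

```text
clock: 10.55
tool_pos: [0.5843, -0.0761, 0.052]
tool_rot: [-3.116, 0.402, -0.002]
force: [0.4, -0.0, -2.0]
grip_width: 0.0174
t= 10.6 at [ 0.5845 -0.0762  0.0522] tx,ty,tz [-0.0012 -0.0011 -0.0478] ax,ay,az [-0.02 -0.09 -0.  ] q7 -1.77 F [-0.3 -0.1 -2.6] w 0.0175
```

View pics/s9c.png

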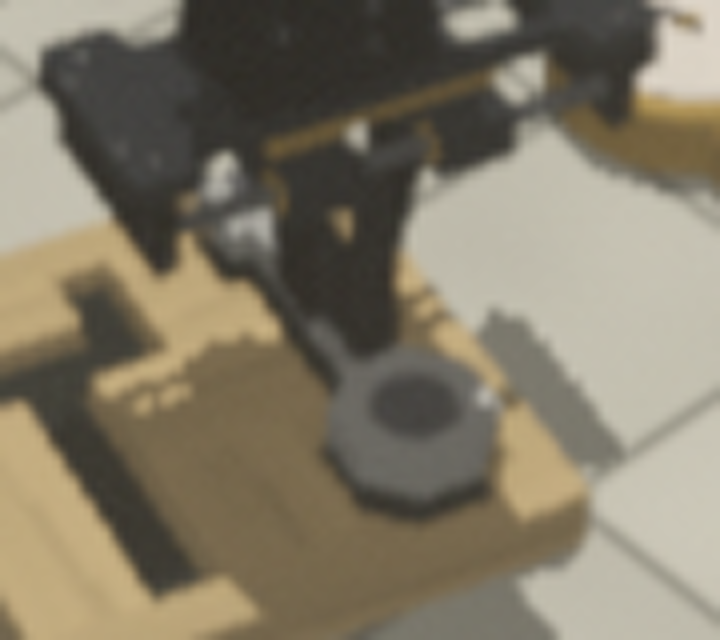

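```bash
python3 -m inch '[{"tx":-0.001,"ty":-0.001,"tz":0.002,"ax":0,"ay":0,"az":0,"hand":0},{"tx":-0.001,"ty":-0.001,"tz":0.005,"ax":0,"ay":0,"az":0,"hand":0},{"tx":-0.001,"ty":-0.001,"tz":0.008,"ax":0,"ay":0,"az":0,"hand":0},{"tx":-0.001,"ty":-0.001,"tz":0.010,"ax":0,"ay":0,"az":0,"hand":0},{"tx":-0.001,"ty":-0.001,"tz":0.010,"ax":0,"ay":0,"az":0,"hand":0}]'
python3 - <<'E'
from h import *
go(.5835,-.0748,.039,-104.7)
c=cap('side','s10'); crop(c,'s10c',300,150,390,230,8)
E
```

```text
clock: 11.1
tool_pos: [0.5828, -0.075, 0.041]
tool_rot: [3.116, -0.402, -0.001]
force: [-0.8, 0.6, -1.8]
grip_width: 0.0177
t= 11.1 at [ 0.5828 -0.075   0.041 ] tx,ty,tz [ 0.0006 -0.0004  0.002 ] ax,ay,az [ 0.01  0.04 -0.01] q7 -1.78 F [-0.8  0.6 -1.8] w 0.0177
```

View pics/s10c.png

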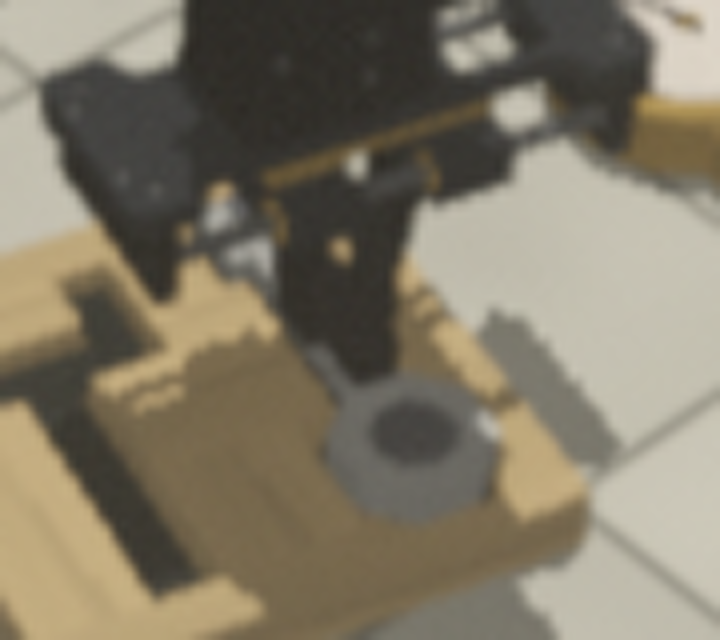

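```bash
python3 -m inch '[{"tx":0,"ty":0,"tz":0.002,"ax":0,"ay":0,"az":0,"hand":0},{"tx":0,"ty":0,"tz":0.004,"ax":0,"ay":0,"az":0,"hand":0},{"tx":0,"ty":0,"tz":0.006,"ax":0,"ay":0,"az":0,"hand":0},{"tx":0,"ty":0,"tz":0.008,"ax":0,"ay":0,"az":0,"hand":0},{"tx":0,"ty":0,"tz":0.008,"ax":0,"ay":0,"az":0,"hand":0}]'
python3 - <<'E'
from h import *
go(.5835,-.0748,.033,-104.7)
E
```

```text
clock: 11.65
tool_pos: [0.5834, -0.0751, 0.0343]
tool_rot: [3.116, -0.403, 0.001]
force: [-2.2, 0.4, 5.3]
grip_width: 0.0177
t= 11.65 at [ 0.5834 -0.0751  0.0343] tx,ty,tz [ 0.     -0.0003  0.0013] ax,ay,az [-0.   -0.04 -0.02] q7 -1.78 F [-2.2  0.4  5.3] w 0.0177
```

```bash
python3 -m inch '[{"tx":0,"ty":0,"tz":0.001,"ax":0,"ay":0,"az":0,"hand":0},{"tx":0,"ty":0,"tz":0.002,"ax":0,"ay":0,"az":0,"hand":0},{"tx":0,"ty":0,"tz":0.003,"ax":0,"ay":0,"az":0,"hand":0},{"tx":0,"ty":0,"tz":0.003,"ax":0,"ay":0,"az":0,"hand":0}]'
python3 - <<'E'
from h import *
go(.5835,-.0748,.033,-104.7)
E
```

```text
clock: 12.05
tool_pos: [0.5834, -0.0751, 0.0329]
tool_rot: [3.116, -0.403, 0.001]
force: [-6.2, 0.7, 16.2]
grip_width: 0.0177
t= 12.05 at [ 0.5834 -0.0751  0.0329] tx,ty,tz [ 0.     -0.0003 -0.0001] ax,ay,az [-0.   -0.03 -0.02] q7 -1.78 F [-6.2  0.7 16.2] w 0.0177
```

```bash
python3 -m inch '[{"tx":0,"ty":0,"tz":0.001,"ax":0,"ay":0,"az":0,"hand":0},{"tx":0,"ty":0,"tz":0.002,"ax":0,"ay":0,"az":0,"hand":0},{"tx":0,"ty":0,"tz":0.002,"ax":0,"ay":0,"az":0,"hand":0},{"tx":0,"ty":0,"tz":0.002,"ax":0,"ay":0,"az":0,"hand":0}]'
python3 - <<'E'
from h import *
go(.5835,-.0748,.033,-104.7)
E
```

```text
clock: 12.45
tool_pos: [0.5835, -0.0751, 0.0328]
tool_rot: [-3.116, 0.403, -0.001]
force: [-10.8, 1.5, 29.2]
grip_width: 0.0177
t= 12.45 at [ 0.5835 -0.0751  0.0328] tx,ty,tz [-0.0001 -0.0003 -0.0002] ax,ay,az [-0.01 -0.04 -0.03] q7 -1.78 F [-10.8   1.5  29.2] w 0.0177
```

```bash
python3 -m inch '[{"tx":0,"ty":0,"tz":-0.002,"ax":0,"ay":0,"az":0,"hand":0},{"tx":0,"ty":0,"tz":-0.003,"ax":0,"ay":0,"az":0,"hand":0.5},{"tx":0,"ty":0,"tz":-0.003,"ax":0,"ay":0,"az":0,"hand":0.5},{"tx":0,"ty":0,"tz":-0.003,"ax":0,"ay":0,"az":0,"hand":0.5},{"tx":0,"ty":0,"tz":-0.04,"ax":0,"ay":0,"az":0,"hand":0.5},{"tx":0,"ty":0,"tz":-0.09,"ax":0,"ay":0,"az":0,"hand":0.5},{"tx":0,"ty":0,"tz":-0.09,"ax":0,"ay":0,"az":0,"hand":0.5},{"tx":0,"ty":0,"tz":-0.09,"ax":0,"ay":0,"az":0,"hand":0.5}]'
python3 - <<'E'
from h import *
c=cap('side','s11'); crop(c,'s11c',260,130,390,240,6)
go(.4105,-.321,.10,-124.6)
E
```

```text
clock: 13.25
tool_pos: [0.5839, -0.0751, 0.1194]
tool_rot: [-3.116, 0.402, -0.004]
force: [-0.3, 0.7, 0.2]
grip_width: 0.0434
t= 13.3 at [ 0.5828 -0.075   0.118 ] tx,ty,tz [-0.1041  0.2817  0.0181] ax,ay,az [1.000e-02 2.000e-02 1.989e+01] q7 -1.77 F [ 0.3 -0.2 -0. ] w 0.0436
```

View pics/s11c.png

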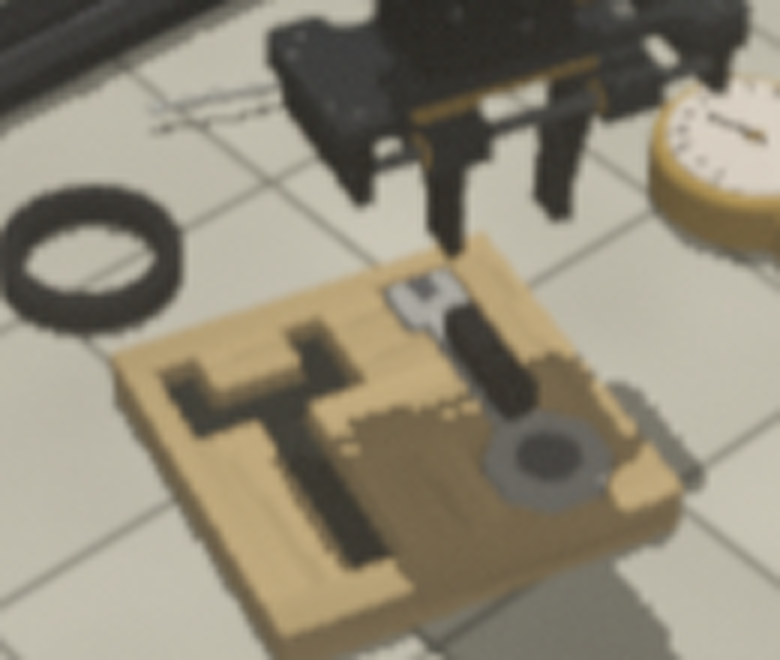

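```bash
python3 -m inch '[{"tx":-0.016,"ty":0.042,"tz":0,"ax":0,"ay":0,"az":4,"hand":0.5},{"tx":-0.033,"ty":0.089,"tz":0,"ax":0,"ay":0,"az":8,"hand":0.5},{"tx":-0.05,"ty":0.136,"tz":0,"ax":0,"ay":0,"az":12,"hand":0.5},{"tx":-0.067,"ty":0.182,"tz":0,"ax":0,"ay":0,"az":16,"hand":0.5},{"tx":-0.084,"ty":0.228,"tz":0,"ax":0,"ay":0,"az":19.9,"hand":0.5},{"tx":-0.098,"ty":0.266,"tz":0,"ax":0,"ay":0,"az":19.9,"hand":0.5},{"tx":-0.104,"ty":0.282,"tz":0.02,"ax":0,"ay":0,"az":19.9,"hand":0.5},{"tx":-0.104,"ty":0.282,"tz":0.045,"ax":0,"ay":0,"az":19.9,"hand":0.5},{"tx":-0.104,"ty":0.282,"tz":0.048,"ax":0,"ay":0,"az":19.9,"hand":0.5},{"tx":-0.104,"ty":0.282,"tz":0.048,"ax":0,"ay":0,"az":19.9,"hand":0.5}]'
python3 - <<'E'
from h import *
go(.4105,-.321,.020,-124.6)
c=cap('side','s12'); crop(c,'s12c',390,140,490,230,7)
E
```

```text
clock: 14.3
tool_pos: [0.41, -0.3203, 0.0689]
tool_rot: [-2.999, 0.933, 0.006]
force: [-0.0, -0.1, 0.2]
grip_width: 0.0431
t= 14.3 at [ 0.41   -0.3203  0.0689] tx,ty,tz [0.001  0.0003 0.0489] ax,ay,az [0.   0.23 0.02] q7 -1.51 F [-0.  -0.1  0.2] w 0.0431
```

View pics/s12c.png

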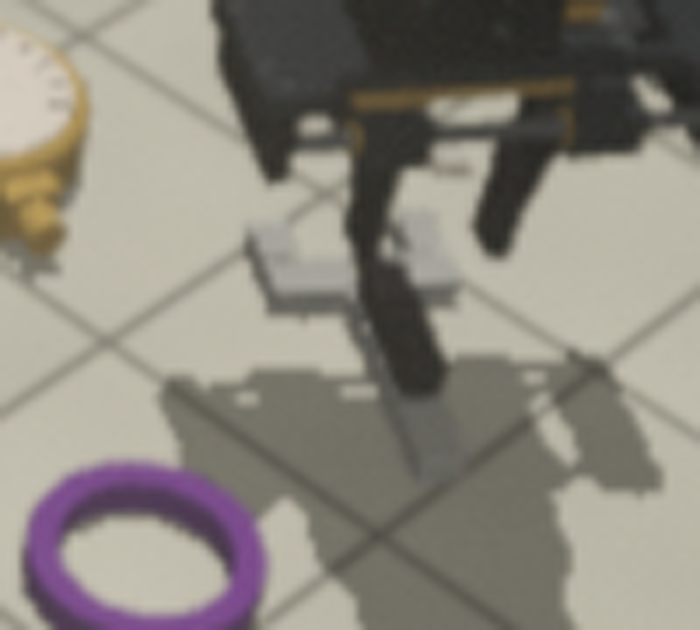

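```bash
python3 -m inch '[{"tx":0.001,"ty":0,"tz":0.025,"ax":0,"ay":0,"az":0,"hand":0.5},{"tx":0.001,"ty":0,"tz":0.042,"ax":0,"ay":0,"az":0,"hand":0.5},{"tx":0.001,"ty":0,"tz":0.049,"ax":0,"ay":0,"az":0,"hand":0.5},{"tx":0.001,"ty":0,"tz":0.049,"ax":0,"ay":0,"az":0,"hand":0.5},{"tx":0.001,"ty":0,"tz":0.049,"ax":0,"ay":0,"az":0,"hand":0},{"tx":0.001,"ty":0,"tz":0.049,"ax":0,"ay":0,"az":0,"hand":0},{"tx":0.001,"ty":0,"tz":0.049,"ax":0,"ay":0,"az":0,"hand":0},{"tx":0.001,"ty":0,"tz":0.049,"ax":0,"ay":0,"az":0,"hand":0},{"tx":0.001,"ty":0,"tz":0.049,"ax":0,"ay":0,"az":0,"hand":0}]' 40; python3 - <<'E'
from h import *
go(.4105,-.321,.020,-124.6)
E
python3 -m inch '[{"tx":0,"ty":0,"tz":-0.02,"ax":0,"ay":0,"az":0,"hand":0},{"tx":0,"ty":0,"tz":-0.05,"ax":0,"ay":0,"az":0,"hand":0},{"tx":0,"ty":0,"tz":-0.08,"ax":0,"ay":0,"az":0,"hand":0},{"tx":0,"ty":0,"tz":-0.08,"ax":0,"ay":0,"az":0,"hand":0},{"tx":0,"ty":0,"tz":-0.08,"ax":0,"ay":0,"az":0,"hand":0},{"tx":0,"ty":0,"tz":-0.08,"ax":0,"ay":0,"az":0,"hand":0}]'
python3 - <<'E'
from h import *
c=cap('side','s13'); crop(c,'s13c',370,120,500,240,6)
go(.5973,.0187,.10,-104.7)
E
```

```text
clock: 15.25
tool_pos: [0.4119, -0.3221, 0.0219]
tool_rot: [2.999, -0.934, 0.001]
force: [-0.6, 1.1, 3.6]
grip_width: 0.0173
t= 15.25 at [ 0.4119 -0.3221  0.0219] tx,ty,tz [-0.0018 -0.0001  0.0019] ax,ay,az [ 0.   -0.05 -0.  ] q7 -1.49 F [-0.6  1.1  3.6] w 0.0173
clock: 15.85
tool_pos: [0.4106, -0.3211, 0.1001]
tool_rot: [-2.999, 0.934, 0.004]
force: [-0.5, -0.6, -1.6]
grip_width: 0.0178
t= 15.9 at [ 0.4106 -0.3211  0.0999] tx,ty,tz [-0.0394 -0.3857  0.    ] ax,ay,az [ -0.03   0.18 -19.91] q7 -1.52 F [-0.1  0.3 -2. ] w 0.0175
```

View pics/s13c.png

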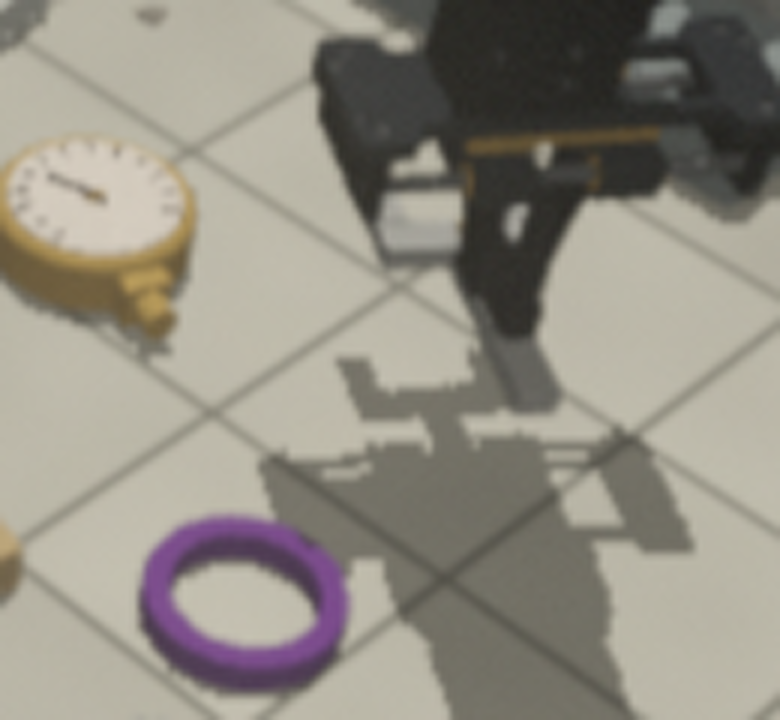

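```bash
python3 -m inch '[{"tx":-0.003,"ty":-0.03,"tz":0,"ax":0,"ay":0,"az":-2,"hand":0},{"tx":-0.008,"ty":-0.075,"tz":0,"ax":0,"ay":0,"az":-4,"hand":0},{"tx":-0.0125,"ty":-0.12,"tz":0,"ax":0,"ay":0,"az":-7,"hand":0},{"tx":-0.017,"ty":-0.165,"tz":0,"ax":0,"ay":0,"az":-10,"hand":0},{"tx":-0.022,"ty":-0.21,"tz":0,"ax":0,"ay":0,"az":-13,"hand":0},{"tx":-0.0265,"ty":-0.255,"tz":0,"ax":0,"ay":0,"az":-16,"hand":0},{"tx":-0.031,"ty":-0.30,"tz":0,"ax":0,"ay":0,"az":-18,"hand":0},{"tx":-0.035,"ty":-0.34,"tz":0,"ax":0,"ay":0,"az":-19.9,"hand":0},{"tx":-0.038,"ty":-0.37,"tz":0,"ax":0,"ay":0,"az":-19.9,"hand":0},{"tx":-0.038,"ty":-0.3865,"tz":0,"ax":0,"ay":0,"az":-19.9,"hand":0}]'
python3 -m inch '[{"tx":0,"ty":0,"tz":0,"ax":0,"ay":0,"az":0,"hand":0},{"tx":0,"ty":0,"tz":0,"ax":0,"ay":0,"az":0,"hand":0},{"tx":0,"ty":0,"tz":0,"ax":0,"ay":0,"az":0,"hand":0}]'
python3 - <<'E'
from h import *
c=cap('side','s14'); crop(c,'s14c',250,120,380,240,6)
go(.5988,.0183,.052,-104.7)
E
```

```text
clock: 16.9
tool_pos: [0.6, 0.0214, 0.0998]
tool_rot: [-3.115, 0.396, 0.004]
force: [-0.0, -0.1, -2.8]
grip_width: 0.0176
clock: 17.2
tool_pos: [0.5989, 0.015, 0.101]
tool_rot: [3.113, -0.407, -0.002]
force: [0.5, -0.4, -1.9]
grip_width: 0.0179
t= 17.25 at [0.5991 0.0151 0.1012] tx,ty,tz [-0.0011 -0.003   0.0492] ax,ay,az [ 0.09  0.04 -0.21] q7 -1.94 F [ 0.2 -0.5 -2. ] w 0.0174
```

View pics/s14c.png

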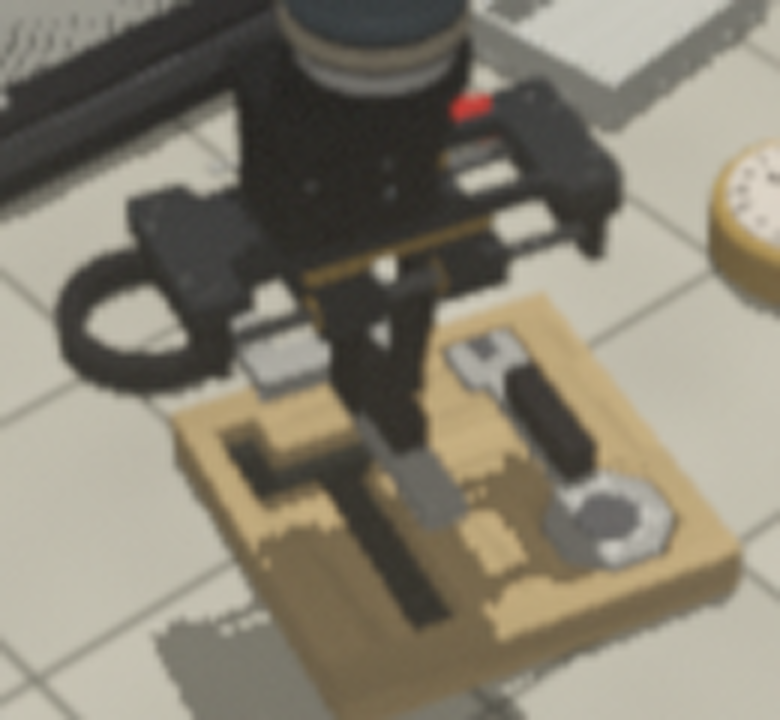

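```bash
python3 -m inch '[{"tx":-0.001,"ty":-0.003,"tz":0.012,"ax":0,"ay":0,"az":-0.2,"hand":0},{"tx":-0.001,"ty":-0.003,"tz":0.03,"ax":0,"ay":0,"az":-0.2,"hand":0},{"tx":-0.001,"ty":-0.003,"tz":0.042,"ax":0,"ay":0,"az":-0.2,"hand":0},{"tx":-0.001,"ty":-0.003,"tz":0.048,"ax":0,"ay":0,"az":-0.2,"hand":0},{"tx":-0.001,"ty":-0.003,"tz":0.048,"ax":0,"ay":0,"az":-0.2,"hand":0},{"tx":-0.001,"ty":-0.003,"tz":0.048,"ax":0,"ay":0,"az":-0.2,"hand":0}]'
python3 - <<'E'
from h import *
c=cap('side','s15'); crop(c,'s15c',270,150,370,240,8)
go(.5988,.0183,.043,-104.7)
E
```

```text
clock: 17.85
tool_pos: [0.6001, 0.0208, 0.0536]
tool_rot: [-3.116, 0.397, -0.001]
force: [-0.1, -0.2, -2.2]
grip_width: 0.0175
t= 17.9 at [0.6003 0.0208 0.054 ] tx,ty,tz [-0.0009  0.0028  0.011 ] ax,ay,az [-0.02 -0.07  0.18] q7 -1.94 F [ 0.   0.1 -2. ] w 0.0178
```

View pics/s15c.png

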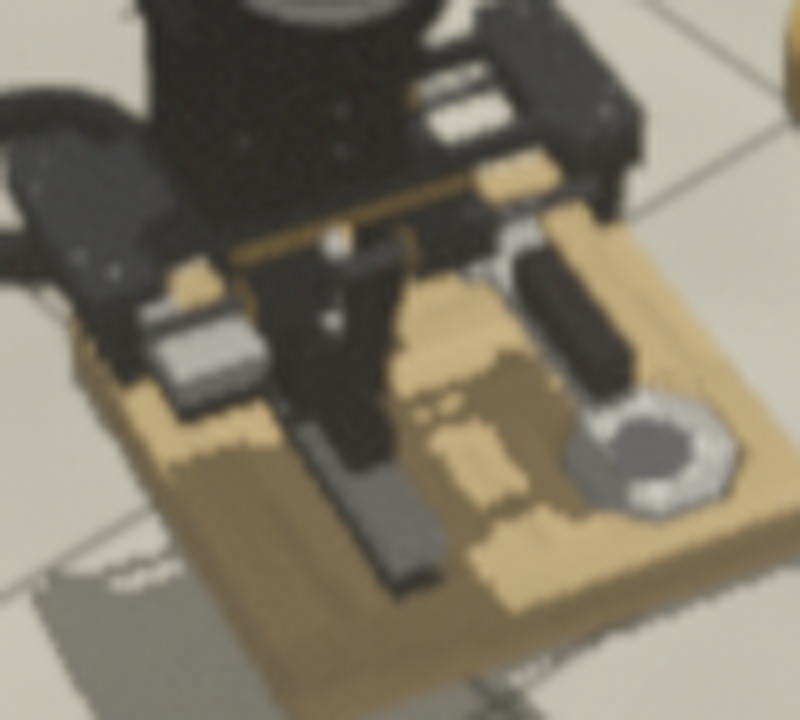

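```bash
python3 -m inch '[{"tx":-0.001,"ty":0.002,"tz":0,"ax":0,"ay":0,"az":0.1,"hand":0},{"tx":-0.001,"ty":0.002,"tz":0,"ax":0,"ay":0,"az":0.1,"hand":0},{"tx":-0.001,"ty":0.002,"tz":0,"ax":0,"ay":0,"az":0.1,"hand":0}]'
python3 - <<'E'
from h import *
go(.5988,.0183,.043,-104.7)
E
```

```text
clock: 18.2
tool_pos: [0.5985, 0.0191, 0.0538]
tool_rot: [-3.116, 0.4, -0.001]
force: [0.7, 0.2, -1.4]
grip_width: 0.0176
t= 18.2 at [0.5985 0.0191 0.0538] tx,ty,tz [0.0005 0.0007 0.0108] ax,ay,az [-0.01 -0.04  0.07] q7 -1.94 F [ 0.7  0.2 -1.4] w 0.0176
```

```bash
python3 -m inch '[{"tx":0,"ty":0.0005,"tz":0.002,"ax":0,"ay":0,"az":0,"hand":0},{"tx":0,"ty":0.0005,"tz":0.005,"ax":0,"ay":0,"az":0,"hand":0},{"tx":0,"ty":0.0005,"tz":0.008,"ax":0,"ay":0,"az":0,"hand":0},{"tx":0,"ty":0.0005,"tz":0.011,"ax":0,"ay":0,"az":0,"hand":0},{"tx":0,"ty":0.0005,"tz":0.011,"ax":0,"ay":0,"az":0,"hand":0}]'
python3 - <<'E'
from h import *
go(.5988,.0183,.034,-104.7)
c=cap('side','s16'); crop(c,'s16c',270,150,370,240,8)
E
```

```text
clock: 18.7
tool_pos: [0.5977, 0.0187, 0.0417]
tool_rot: [3.116, -0.399, -0.002]
force: [-0.3, -0.4, -1.2]
grip_width: 0.0175
t= 18.7 at [0.5977 0.0187 0.0417] tx,ty,tz [0.0012 0.0001 0.0077] ax,ay,az [0.03 0.06 0.09] q7 -1.94 F [-0.3 -0.4 -1.2] w 0.0175
```

View pics/s16c.png

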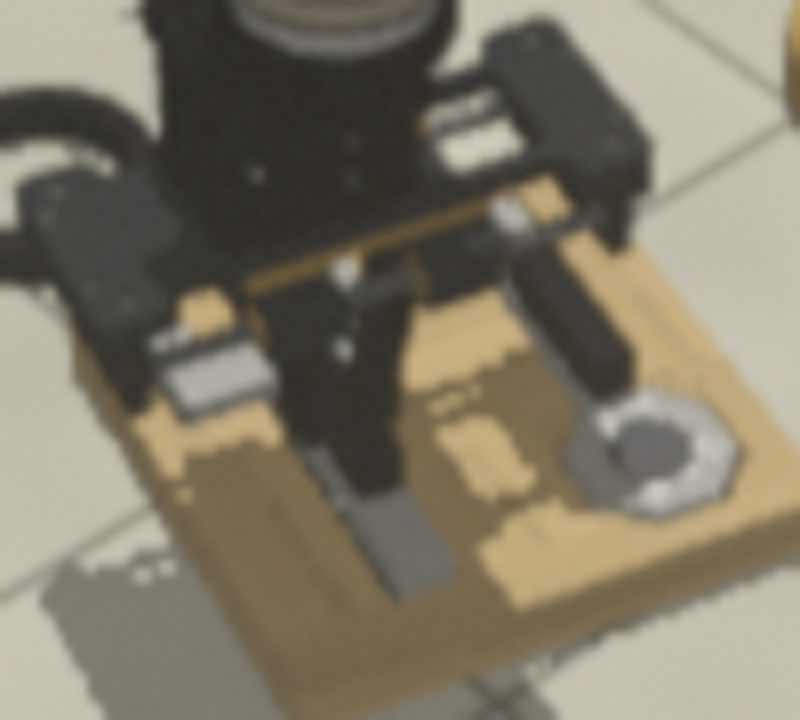

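The puller has dropped into its recess with no contact force. I'll press it home.

```bash
python3 -m inch '[{"tx":0,"ty":0,"tz":0.002,"ax":0,"ay":0,"az":0,"hand":0},{"tx":0,"ty":0,"tz":0.004,"ax":0,"ay":0,"az":0,"hand":0},{"tx":0,"ty":0,"tz":0.006,"ax":0,"ay":0,"az":0,"hand":0},{"tx":0,"ty":0,"tz":0.008,"ax":0,"ay":0,"az":0,"hand":0},{"tx":0,"ty":0,"tz":0.010,"ax":0,"ay":0,"az":0,"hand":0},{"tx":0,"ty":0,"tz":0.010,"ax":0,"ay":0,"az":0,"hand":0}]'
python3 - <<'E'
from h import *
go(.5988,.0183,.034,-104.7)
E
```

```text
clock: 19.35
tool_pos: [0.5985, 0.0187, 0.0338]
tool_rot: [-3.116, 0.4, -0.001]
force: [-2.8, 0.1, 8.0]
grip_width: 0.0178
t= 19.35 at [0.5985 0.0187 0.0338] tx,ty,tz [ 0.0004  0.0003 -0.0002] ax,ay,az [-0.01 -0.03  0.08] q7 -1.94 F [-2.8  0.1  8. ] w 0.0178
```

```bash
python3 -m inch '[{"tx":0,"ty":0,"tz":0.001,"ax":0,"ay":0,"az":0,"hand":0},{"tx":0,"ty":0,"tz":0.002,"ax":0,"ay":0,"az":0,"hand":0},{"tx":0,"ty":0,"tz":0.003,"ax":0,"ay":0,"az":0,"hand":0},{"tx":0,"ty":0,"tz":0.004,"ax":0,"ay":0,"az":0,"hand":0},{"tx":0,"ty":0,"tz":0.004,"ax":0,"ay":0,"az":0,"hand":0}]'
python3 - <<'E'
from h import *
go(.5988,.0183,.034,-104.7)
E
```

```text
clock: 19.85
tool_pos: [0.5986, 0.0188, 0.0337]
tool_rot: [-3.116, 0.4, -0.001]
force: [-11.2, -0.9, 33.0]
grip_width: 0.0176
t= 19.85 at [0.5986 0.0188 0.0337] tx,ty,tz [ 0.0003  0.0004 -0.0003] ax,ay,az [-0.01 -0.04  0.07] q7 -1.94 F [-11.2  -0.9  33. ] w 0.0176
```

```bash
python3 -m inch '[{"tx":0,"ty":0,"tz":-0.002,"ax":0,"ay":0,"az":0,"hand":0},{"tx":0,"ty":0,"tz":-0.004,"ax":0,"ay":0,"az":0,"hand":0.45},{"tx":0,"ty":0,"tz":-0.004,"ax":0,"ay":0,"az":0,"hand":0.45},{"tx":0,"ty":0,"tz":-0.004,"ax":0,"ay":0,"az":0,"hand":0.45},{"tx":0,"ty":0,"tz":-0.03,"ax":0,"ay":0,"az":0,"hand":0.45},{"tx":0,"ty":0,"tz":-0.08,"ax":0,"ay":0,"az":0,"hand":0.45},{"tx":0,"ty":0,"tz":-0.13,"ax":0,"ay":0,"az":0,"hand":0.45},{"tx":0,"ty":0,"tz":-0.17,"ax":0,"ay":0,"az":0,"hand":0.45}]'
python3 -c "
from h import *
go(.45,-.28,.2,-104.7)"
```

```text
clock: 20.65
tool_pos: [0.5988, 0.0187, 0.2008]
tool_rot: [-3.116, 0.4, -0.003]
force: [1.2, 0.0, 0.3]
grip_width: 0.0392
t= 20.65 at [0.5988 0.0187 0.2008] tx,ty,tz [-0.0686  0.3266  0.0005] ax,ay,az [-0.03 -0.1   0.08] q7 -1.93 F [1.2 0.  0.3] w 0.0392
```

```bash
python3 -m inch '[{"tx":-0.01,"ty":0.04,"tz":0,"ax":0,"ay":0,"az":0,"hand":0.45},{"tx":-0.02,"ty":0.09,"tz":0,"ax":0,"ay":0,"az":0,"hand":0.45},{"tx":-0.03,"ty":0.14,"tz":0,"ax":0,"ay":0,"az":0,"hand":0.45},{"tx":-0.04,"ty":0.19,"tz":0,"ax":0,"ay":0,"az":0,"hand":0.45},{"tx":-0.05,"ty":0.235,"tz":0,"ax":0,"ay":0,"az":0,"hand":0.45},{"tx":-0.06,"ty":0.275,"tz":0,"ax":0,"ay":0,"az":0,"hand":0.45},{"tx":-0.068,"ty":0.305,"tz":0,"ax":0,"ay":0,"az":0,"hand":0.45},{"tx":-0.068,"ty":0.326,"tz":0,"ax":0,"ay":0,"az":0,"hand":0.45},{"tx":-0.068,"ty":0.326,"tz":0,"ax":0,"ay":0,"az":0,"hand":0.45},{"tx":-0.068,"ty":0.326,"tz":0,"ax":0,"ay":0,"az":0,"hand":0.45}]'
python3 - <<'E'
from h import *
np.set_printoptions(precision=4,suppress=True)
T=cap('top','tF');S=cap('side','sF')
im=np.hstack([cv2.resize(np.ascontiguousarray(T['pixels'][120:240,190:390]),None,fx=4,fy=4),]);cv2.imwrite('pics/pF.png',im[:,:,::-1])
crop(S,'sFc',180,140,390,290,3.8)
a0=np.radians(-14.7);O=np.array([.592,-.023])
for n,c,o in(('T',T,load('top0')),('S',S,load('side0'))):
    X=cloud(c);d=X[...,:2]-O;q=np.stack([d[...,0]*np.cos(a0)+d[...,1]*np.sin(a0),-d[...,0]*np.sin(a0)+d[...,1]*np.cos(a0)],-1)
    for t,y in(('puller',.0417),('spanner',-.0523)):
        m=(abs(q[...,1]-y)<.02)&(abs(q[...,0])<.06)&(X[...,2]>.040)&(X[...,2]<.055);p=q[m]; z=X[m][:,2]
        A=np.c_[p,np.ones(len(p))]; f=np.linalg.lstsq(A,z,rcond=None)[0]
        print(n,t,len(p),cv2.minAreaRect((p*1000).astype(np.float32)),'z',z.mean(),'tilt',f[:2])
    for t,(x,y,w,z0,z1) in dict(bez=(.62,.288,.052,.0185,.026),sau=(.617,.288,.09,.0125,.0165)).items():
        m=(np.hypot(X[...,0]-x,X[...,1]-y)<w)&(X[...,2]>z0)&(X[...,2]<z1);p=X[m]; print(n,t,len(p),cv2.minEnclosingCircle(p[:,:2].astype(np.float32)),p[:,2].mean())
E
```

```text
clock: 21.65
tool_pos: [0.4502, -0.2792, 0.198]
tool_rot: [-3.115, 0.4, 0.001]
force: [0.6, 0.3, 0.1]
grip_width: 0.0386
T puller 125 ((-6.024314880371094, 40.53078842163086), (17.588314056396484, 63.585880279541016), 89.87826538085938) z 0.04543077061957938 tilt [0.0046 0.018 ]
T spanner 124 ((6.694019317626953, -53.82294464111328), (63.34949493408203, 17.706615447998047), 0.38825270533561707) z 0.045340223689002236 tilt [ 0.0052 -0.0008]
T bez 308 ((0.6227667331695557, 0.285449743270874), 0.04628277197480202) 0.022108529419239752
T sau 307 ((0.6169415712356567, 0.28728845715522766), 0.07927831262350082) 0.014319743094176598
S puller 144 ((-9.58944320678711, 41.9577522277832), (64.81871032714844, 18.178613662719727), 0.15310390293598175) z 0.04690098663375811 tilt [ 0.0158 -0.1572]
S spanner 130 ((3.6360244750976562, -52.816009521484375), (19.544057846069336, 64.97122192382812), 88.54454803466797) z 0.04681673049412431 tilt [ 0.0132 -0.1612]
S bez 451 ((0.6220523118972778, 0.2904288172721863), 0.04912601038813591) 0.02309737970495391
S sau 551 ((0.616872251033783, 0.2882440388202667), 0.08012539893388748) 0.014419593574533585
```

View pics/pF.png

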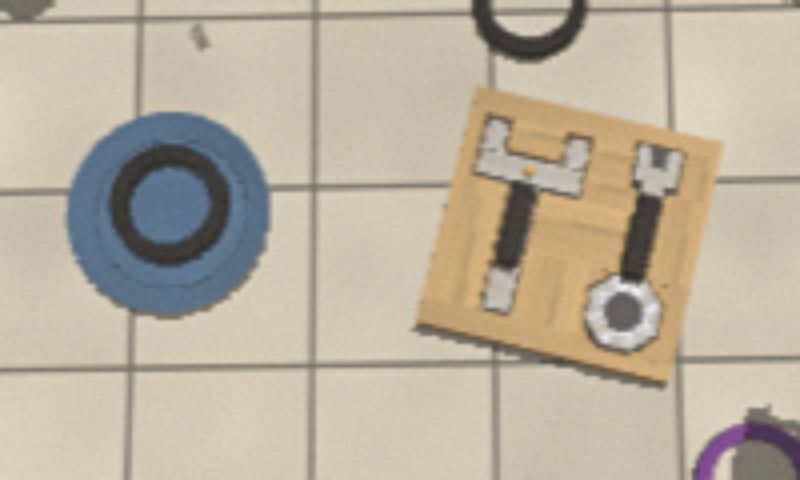

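View pics/sFc.png

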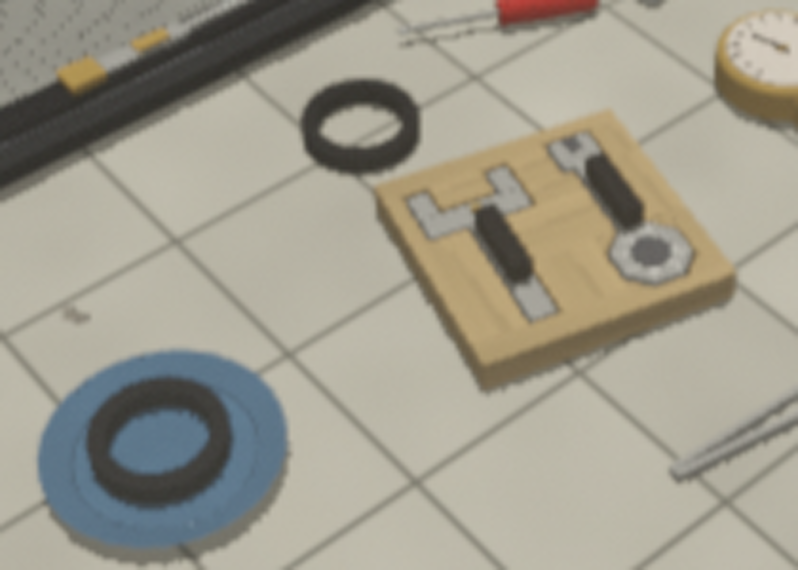

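View pics/tF.png

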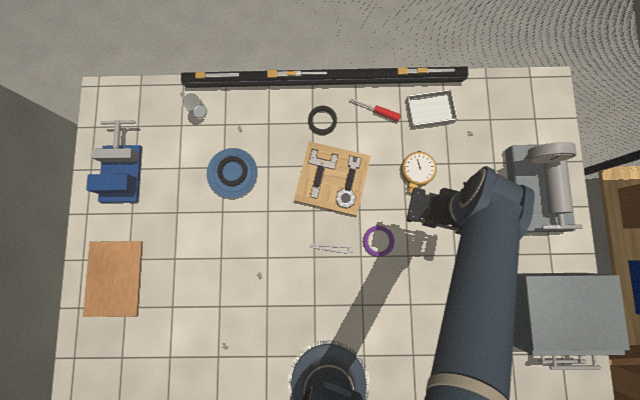

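```bash
python3 -c "
from h import *
print(r.sign_off())"
```

```text
the job is handed in; nothing more can be done
None
```

I moved the bezel from the tray into the blue saucer. Then I set the spanner and the puller in their own recesses and pressed each until it would not move further, reaching about 29 N and 33 N. I handed the job in at about 22 s with the gripper clear; no verdict was reported.

**Final checks:**
- **Bezel:** it lies flat, about 6 mm from the saucer's middle. The saucer's measured centre did not move by more than about 1 mm.
- **Tools:** both grip tops are at z ≈ 45.4 mm in the top camera (fully home is 46 mm), with tilt under 0.02 rad. In plan, the grips lie within about 2.5 mm of the seat positions I measured.
- **Bystanders:** the gauge, tweezers, spare bezel and purple ring look unmoved in the last pictures; I did not measure them again.

**Disagreement:** the side camera's depth put both grips about 3.5 mm nearer the robot along the tray than the top camera. It also gave a slope of about 0.16 for the grips. I put the slope down to points on the grips' sides being mixed in, because the pictures show both tools lying level.

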